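# Swap the gel cassette in the vertical tank and clip it up

### The arm

A 6-joint arm with a two-finger parallel gripper is mounted at the origin on a cart in front of the work surface, level with it; the furniture and walls round the work are solid. World frame = base frame: x ahead of the robot, y to its left, z up, the work surface at z = 0. Lengths are in mm, angles in rad, forces in N, time in s.
With the tool pointing down it reaches from about 325 to 900 mm from the base axis. Payload 6.1 kg.
Tool frame: the origin (TCP) lies midway between the tips of the shut fingers; the grasp point (between the pads) lies 19 mm behind it (grip_depth is the distance from the TCP to the grasp point, in mm); z points along the fingers, y is the line along which they close (so a half turn about z gives the same grasp; the last joint's range is limited). The gripper opens to 85 mm and grips with 20 to 120 N. Pads are 22 mm wide; open, the fingers measure 114 mm over their backs; the gripper's body (76 mm by 85 mm) begins 54 mm behind the grasp point. The pads swing forward as they close: fully open they stand 13 mm farther back than shut.
Start: joints at [1.089, 0.22, 1.526, -0, 1.395, -0.126], TCP at [217.711, 585.848, 231.3] pointing down, gripper open.
Joint ranges: [-2.98, 2.98], [-0.91, 2.08], [0.09, 2.57], [-1.24, 4.39], [0.2, 2.65], [-2.68, 2.68]. Speed limits (rad/s): [2.57, 2.57, 3.01, 3.14, 3.14, 3.14].

### API

Orientations are given as a rotation vector (axis times angle).
In Python, from rig import * gives the robot as it stands. The module is installed in compiled form; this text tells all that it offers.
- The arm moves only by the shell command python3 -m creep 'ROWS'. ROWS is JSON, a list that holds one entry, the list of rows, each a list of 7 numbers: the shift along the tool's x, y, z in m, then the turn, a rotation vector about the tool's x, y, z in degrees, then the finger opening in m, from 0 to 0.0854. In form: [[[tx, ty, tz, ax, ay, az, fingers], ...]]. A call has 1 to 5 rows; each row shifts and turns the commanded pose from where the row before left it, along the tool's axes as they then stand; what a row does not reach is not made up. A row lasts 1/12 s, in which the tool goes at most 41.7 mm and 7.16 degrees, less where a joint would pass 70% of its speed; a pose out of reach is approached as far as the arm can. A call with a gripper value outside its range is refused whole. The fingers move at their own pace and stop on an object; the grip force is fixed at half the most. Time passes only in rows, so rows that do not move let the fingers close. It gives the time, the measured TCP pose, the force and the opening at its end, in the units of the state.
- read_state(): the state, without advancing time (a new reading comes with each control period).
- get_image(name): name is "side" or "top"; returns the picture (400x640x3 uint8, red, green, blue); there is no depth.
- camera_info(name): a dict with "fx", "fy", "cx", "cy" (pixels), "dist_coeffs" ([k1, k2, p1, p2, k3] as OpenCV has them; the pictures are not rectified), "extrinsics" (4x4, takes a point from world to camera coordinates). Camera axes: x right, y down, z forward; pixel columns grow to the right and rows downward; lengths in mm; the calibration is good to about 2 mm. A picture is of the moment at which its call begins. camera_info takes no time and is no camera call.
- hand_in(): hands the job in, once; it reports no verdict.
Trained networks look in the newest picture that a camera, given by its name, has taken for a name from the list of things; names that differ only in an ending like _2 or _b are one class to them, and where a whole thing is asked for, a point or a joint stands for the part that bears it (a point fixed in the world has none). Each returns a list of dicts, best first, with "conf" (0 to 1); they miss things now and then, are a little off and sometimes report something else, mostly with a low value. They report only what shows in the picture. A call takes as long as a camera call.
- search_frame(label, camera): "bbox" ([centre column, centre row, width, height] in pixels, round what is visible of it).
- cut_out(label, camera): "region" (400x640 bool, what is visible of it) and "bbox" ([centre column, centre row, width, height] in pixels, round what is visible of it).
The state is a dict: "time_s": time; "joint_pos": joint angles; "qvel": joint speeds; "joint_efforts": joint torques, N m; "position": TCP position; "ee_rot": TCP orientation; "contact_force": force on the tool from outside, world axes, zero at the start; "wrist_torque": the same for the moment, N m; "opening": finger opening in mm.
Only numpy, scipy, OpenCV 4.12 (cv2) and the standard library are available. Lean on these libraries where they do the work, as an engineer would, in place of code of your own. Each camera call takes 0.05 s, during which the arm holds its last target. There are 200 camera calls.

### The job

The gel in the tank has finished running: take off the spring clips, stand the finished cassette on the sill of the empty easel, roughly in its middle and leaning back on the rest, then stand the fresh cassette on the tank's sill, flat against the upright and in line with its side edges. Clip it up with all the clips there are, at least one on each side edge, each biting well over cassette and upright together and sitting square to the edge. The cassettes are glass, so never let one fall over, and leave the timer and the forceps where they lie.

Things in the scene. Friction and masses are not known exactly. Their poses are not given: they have to be found in the camera images.
- upright: White upright of the gel tank, leaning back 0.105 rad. Origin: middle of the sill, 35 mm above the bench, on the front face; x into the upright, y along the sill, z up. Upright 6 mm thick, 120 wide, 110 high; sill 100 x 14 mm with a lip 4 mm high. Notch 52 wide, open from z = 55 mm up, 58 mm of free depth behind. Chamber behind spans y +-33 mm, so 27 mm of each side edge is free.
- tank: Gel tank, fixed: clear tray 176 mm wide (y), 30 high, from 45 before (-x) to 79 behind the origin, with the upright; the chamber reaches 75 behind the upright, terminals 170 above the bench. Origin: on the bench below the upright's origin. The bench before it (x 0.40 to 0.48 m) is free to lay clips on. A shelf overhangs the bench from x = 0.75 m, under 0.6 m up: keep the wrist clear.
- clip_a: Spring clip, 100 mm long, 24 mm along its pin, 55 mm over the handle ends when shut. Origin: middle of the pivot pin; z along the pin, x towards the jaws (round noses 42 mm ahead), -x the handles, which end 52 mm behind. Squeeze across y, best 36 mm behind the pin (span there 44 shut, 33 clamped, 22 open at its stop); 18 N holds it open, with 27 mm between the noses. See clip_a_jaw.
- clip_b: Spring clip like clip_a; at the start clamped on the +y edge near the top, if it is there.
- clip_c: Spring clip like clip_a; at the start clamped on the -y edge low down, if it is there.
- clip_d: Spring clip like clip_a; at the start clamped on the -y edge near the top, if it is there.
- clip_a_jaw (a joint): Opening angle of one jaw of clip_a; both move alike. 0 shut, 0.34 squeezed to its stop; about 0.19 when it clamps cassette and upright together (16 mm). It springs shut when let go. clip_a starts on the +y edge low down. A clip let go on the bench lies flat, its pin upright.
- used_cassette: Finished gel cassette: glass and white ceramic plates, 10 mm thick (x), 120 wide (y), 110 high (z), 0.2 to 0.36 kg. Origin: middle of its underside; z up its height, +x its back. The top 10 mm of the back is notched: grip across x near the middle, about 30 mm below the top. It starts in the tank, under the clips.
- fresh_cassette: Fresh gel cassette: glass and white ceramic plates, 10 mm thick (x), 120 wide (y), 110 high (z), 0.2 to 0.36 kg. Origin: middle of its underside; z up its height, +x its back. The top 10 mm of the back is notched: grip across x near the middle, about 30 mm below the top. It starts on the loaded easel.
- empty_easel_rest: Back rest of the empty easel, leaning back 0.22 rad. Origin: middle of the sill, 26 mm above the bench, on the rest's front face; x into the rest, y along the sill, z up the rest. Sill 100 mm along y, 16 mm deep in front of the rest, with a lip 4 mm high. Two bars at y = +-40 mm rise to 87 mm, open between them from 13 mm up. The finished cassette goes here.
- loaded_easel_rest: Back rest of the loaded easel, leaning back 0.22 rad. Origin: middle of the sill, 26 mm above the bench, on the rest's front face; x into the rest, y along the sill, z up the rest. Sill 100 mm along y, 16 mm deep in front of the rest, with a lip 4 mm high. Two bars at y = +-40 mm rise to 87 mm, open between them from 13 mm up. It carries the fresh cassette at the start.
- timer: White bench timer, 66 x 66 x 18 mm, loose, not part of the job. Origin: centre of its underside.
- forceps: Steel forceps, 125 x 14 x 9 mm, lying loose, not part of the job. Origin: centre of its underside.
- clip_b_jaw (a joint): Opening angle of one jaw of clip_b, like clip_a_jaw.
- clip_c_jaw (a joint): Opening angle of one jaw of clip_c, like clip_a_jaw.
- clip_d_jaw (a joint): Opening angle of one jaw of clip_d, like clip_a_jaw.

How it is judged (in metres and radians):
On the way, in this order (a step that is already met when the one before it is completed fails the run):
1. the finished cassette stands on the empty easel, against its rest (x of used_cassette in the frame of empty_easel_rest between -0.0125 and -0.002 m and y of used_cassette in the frame of empty_easel_rest between -0.02 and 0.02 m and z of used_cassette in the frame of empty_easel_rest between -0.003 and 0.005 m and angle between the z axis of used_cassette and the z axis of empty_easel_rest, either way round below 0.1 rad and angle between the y axis of used_cassette and the y axis of empty_easel_rest, either way round below 0.08 rad), for 0.2 s.
2. the fresh cassette stands on the tank's sill, against the upright (x of fresh_cassette in the frame of upright between -0.01 and -0.002 m and y of fresh_cassette in the frame of upright between -0.008 and 0.008 m and z of fresh_cassette in the frame of upright between -0.003 and 0.005 m and angle between the z axis of fresh_cassette and the z axis of upright, either way round below 0.05 rad and angle between the y axis of fresh_cassette and the y axis of upright, either way round below 0.08 rad), for 0.2 s.
At the end, for the whole second after the job is handed in: finished cassette on the empty easel (20 mm of its middle, foot on the sill, within 0.1 rad of the rest), fresh one on the tank's sill (8 mm of the middle, 0.05 rad), every clip present clamps cassette and upright together at a side edge (noses 5 mm in or more), one or more each side, all still (all of step 1 and all of step 2 and ((x of clip_a in the frame of upright between -0.01 and 0.006 m and y of clip_a in the frame of upright between 0.07 and 0.097 m and z of clip_a in the frame of upright between 0.004 and 0.106 m and value of joint clip_a_jaw between 0.15 and 0.25 rad and angle between the z axis of clip_a and the z axis of upright, either way round below 0.35 rad) or (x of clip_a in the frame of upright between -0.01 and 0.006 m and y of clip_a in the frame of upright between -0.097 and -0.07 m and z of clip_a in the frame of upright between 0.004 and 0.106 m and value of joint clip_a_jaw between 0.15 and 0.25 rad and angle between the z axis of clip_a and the z axis of upright, either way round below 0.35 rad)) and ((x of clip_b in the frame of upright between -0.01 and 0.006 m and y of clip_b in the frame of upright between 0.07 and 0.097 m and z of clip_b in the frame of upright between 0.004 and 0.106 m and value of joint clip_b_jaw between 0.15 and 0.25 rad and angle between the z axis of clip_b and the z axis of upright, either way round below 0.35 rad) or (x of clip_b in the frame of upright between -0.01 and 0.006 m and y of clip_b in the frame of upright between -0.097 and -0.07 m and z of clip_b in the frame of upright between 0.004 and 0.106 m and value of joint clip_b_jaw between 0.15 and 0.25 rad and angle between the z axis of clip_b and the z axis of upright, either way round below 0.35 rad)) and ((x of clip_c in the frame of upright between -0.01 and 0.006 m and y of clip_c in the frame of upright between 0.07 and 0.097 m and z of clip_c in the frame of upright between 0.004 and 0.106 m and value of joint clip_c_jaw between 0.15 and 0.25 rad and angle between the z axis of clip_c and the z axis of upright, either way round below 0.35 rad) or (x of clip_c in the frame of upright between -0.01 and 0.006 m and y of clip_c in the frame of upright between -0.097 and -0.07 m and z of clip_c in the frame of upright between 0.004 and 0.106 m and value of joint clip_c_jaw between 0.15 and 0.25 rad and angle between the z axis of clip_c and the z axis of upright, either way round below 0.35 rad)) and ((x of clip_d in the frame of upright between -0.01 and 0.006 m and y of clip_d in the frame of upright between 0.07 and 0.097 m and z of clip_d in the frame of upright between 0.004 and 0.106 m and value of joint clip_d_jaw between 0.15 and 0.25 rad and angle between the z axis of clip_d and the z axis of upright, either way round below 0.35 rad) or (x of clip_d in the frame of upright between -0.01 and 0.006 m and y of clip_d in the frame of upright between -0.097 and -0.07 m and z of clip_d in the frame of upright between 0.004 and 0.106 m and value of joint clip_d_jaw between 0.15 and 0.25 rad and angle between the z axis of clip_d and the z axis of upright, either way round below 0.35 rad)) and ((x of clip_a in the frame of upright between -0.01 and 0.006 m and y of clip_a in the frame of upright between 0.07 and 0.097 m and z of clip_a in the frame of upright between 0.004 and 0.106 m and value of joint clip_a_jaw between 0.15 and 0.25 rad and angle between the z axis of clip_a and the z axis of upright, either way round below 0.35 rad) or (x of clip_b in the frame of upright between -0.01 and 0.006 m and y of clip_b in the frame of upright between 0.07 and 0.097 m and z of clip_b in the frame of upright between 0.004 and 0.106 m and value of joint clip_b_jaw between 0.15 and 0.25 rad and angle between the z axis of clip_b and the z axis of upright, either way round below 0.35 rad) or (x of clip_c in the frame of upright between -0.01 and 0.006 m and y of clip_c in the frame of upright between 0.07 and 0.097 m and z of clip_c in the frame of upright between 0.004 and 0.106 m and value of joint clip_c_jaw between 0.15 and 0.25 rad and angle between the z axis of clip_c and the z axis of upright, either way round below 0.35 rad) or (x of clip_d in the frame of upright between -0.01 and 0.006 m and y of clip_d in the frame of upright between 0.07 and 0.097 m and z of clip_d in the frame of upright between 0.004 and 0.106 m and value of joint clip_d_jaw between 0.15 and 0.25 rad and angle between the z axis of clip_d and the z axis of upright, either way round below 0.35 rad)) and ((x of clip_a in the frame of upright between -0.01 and 0.006 m and y of clip_a in the frame of upright between -0.097 and -0.07 m and z of clip_a in the frame of upright between 0.004 and 0.106 m and value of joint clip_a_jaw between 0.15 and 0.25 rad and angle between the z axis of clip_a and the z axis of upright, either way round below 0.35 rad) or (x of clip_b in the frame of upright between -0.01 and 0.006 m and y of clip_b in the frame of upright between -0.097 and -0.07 m and z of clip_b in the frame of upright between 0.004 and 0.106 m and value of joint clip_b_jaw between 0.15 and 0.25 rad and angle between the z axis of clip_b and the z axis of upright, either way round below 0.35 rad) or (x of clip_c in the frame of upright between -0.01 and 0.006 m and y of clip_c in the frame of upright between -0.097 and -0.07 m and z of clip_c in the frame of upright between 0.004 and 0.106 m and value of joint clip_c_jaw between 0.15 and 0.25 rad and angle between the z axis of clip_c and the z axis of upright, either way round below 0.35 rad) or (x of clip_d in the frame of upright between -0.01 and 0.006 m and y of clip_d in the frame of upright between -0.097 and -0.07 m and z of clip_d in the frame of upright between 0.004 and 0.106 m and value of joint clip_d_jaw between 0.15 and 0.25 rad and angle between the z axis of clip_d and the z axis of upright, either way round below 0.35 rad)) and linear speed of each of used_cassette, fresh_cassette, clip_a, clip_b, clip_c, clip_d below 0.02 m/s); the robot touches nothing.
It fails at once if a cassette falls over (angle between any of used_cassette, fresh_cassette's own z axis and vertical above 0.8 rad).
It fails at once if the timer or the forceps is pushed away (distance of any of timer, forceps from where it was at the start of the episode above 0.03 m).
Of clip_a, clip_b, clip_c, clip_d only 2 to 3 are there at a start; the rules pass over those that are not, and their reading is None.
At some moment in a run one of clip_a, clip_b, clip_c, clip_d may be knocked a few centimetres aside while the robot is not near it.
It also fails if it takes over 210 s, if anything falls off the work surface, if the arm or the gripper's body presses on something with over 40 N, if the wrist force passes 120 N, or if a joint passes its speed limit or range.

## Working session

There is one attempt and no reset: what is moved stays moved. The work goes in short steps, Python scripts to look and compute and a shell command to move; the robot and the scene stay as the last step left them, time stands still between calls to the robot, and variables do not carry over. Pictures are saved under pics/ and viewed, on a budget of 14 in all, crops included, one or two more only if the job needs it, and the job is handed in when it is done.

```bash
mkdir -p pics; ls; cat > h.py <<'E'
from rig import *
import numpy as np, cv2
from scipy.spatial.transform import Rotation as R
def cam(n):
    c=camera_info(n); K=np.array([[c['fx'],0,c['cx']],[0,c['fy'],c['cy']],[0,0,1]],float)
    return K,np.array(c['dist_coeffs'],float),np.array(c['extrinsics'],float)
def proj(n,P):
    K,d,T=cam(n); P=np.atleast_2d(np.array(P,float))
    return cv2.projectPoints(P.reshape(-1,1,3),cv2.Rodrigues(T[:3,:3])[0],T[:3,3],K,d)[0].reshape(-1,2)
def ray(n,uv):
    K,d,T=cam(n); p=cv2.undistortPoints(np.array(uv,float).reshape(-1,1,2),K,d).reshape(-1,2)
    D=np.c_[p,np.ones(len(p))]@T[:3,:3]; return -T[:3,:3].T@T[:3,3],D
def atz(n,uv,z):
    o,D=ray(n,uv); return o+D*((z-o[2])/D[:,2])[:,None]
def tri(a,ua,b,ub):
    o1,d1=ray(a,[ua]);o2,d2=ray(b,[ub]); A=np.c_[d1[0],-d2[0]]
    s=np.linalg.lstsq(A,o2-o1,rcond=None)[0]; p,q=o1+s[0]*d1[0],o2+s[1]*d2[0]
    return (p+q)/2,np.linalg.norm(p-q)
def save(n,f,crop=None,k=1):
    im=get_image(n)[:,:,::-1]
    if crop: im=im[crop[1]:crop[3],crop[0]:crop[2]]
    cv2.imwrite('pics/'+f,cv2.resize(im,None,fx=k,fy=k,interpolation=cv2.INTER_CUBIC))
E
python3 - <<'E'
from h import *
np.set_printoptions(precision=3,suppress=True)
s=read_state(); print({k:np.round(v,3) for k,v in s.items()})
for n in('side','top'):
    K,d,T=cam(n); print(n,K[0,0],K[:2,2],d,'pos',-T[:3,:3].T@T[:3,3],'fwd',T[2,:3],'right',T[0,:3])
a=get_image('side');b=get_image('top')
cv2.imwrite('pics/side0.png',a[:,:,::-1]);cv2.imwrite('pics/top0.png',b[:,:,::-1])
for l in('clip_a','used_cassette','fresh_cassette','upright','tank','empty_easel_rest','loaded_easel_rest','timer','forceps'):
    for n in('side','top'):
        print(l,n,[(round(r['conf'],2),np.round(r['bbox']).astype(int).tolist()) for r in search_frame(l,n)])
E
```

```text
pics
{'time_s': np.float64(0.0), 'joint_pos': array([ 1.089,  0.221,  1.528, -0.   ,  1.395, -0.126]), 'qvel': array([-0.001, -0.001,  0.002, -0.002,  0.001,  0.002]), 'joint_efforts': array([ -0.002, -49.689, -38.94 ,  -0.   ,   0.011,   0.   ]), 'position': array([217.451, 585.311, 230.198]), 'ee_rot': array([-0.556, -3.091,  0.003]), 'contact_force': array([-0.393, -0.032, -0.314]), 'wrist_torque': array([ 0.057, -0.018, -0.002]), 'opening': np.float64(85.065)}
side 476.0546458365814 [322.732 202.456] [0.027 0.    0.    0.    0.   ] pos [ 514.189 1235.177  915.265] fwd [-0.001 -0.841 -0.541] right [-1.     0.01  -0.014]
top 387.236467876762 [314.127 197.741] [-0.006  0.     0.     0.     0.   ] pos [ 303.251   -7.581 1223.622] fwd [ 0.177  0.002 -0.984] right [ 0.005 -1.    -0.002]
clip_a side [(0.77, [292, 213, 16, 30]), (0.49, [306, 185, 10, 17])]
clip_a top [(0.68, [359, 172, 31, 19]), (0.57, [292, 163, 30, 19])]
used_cassette side [(0.91, [298, 207, 14, 50])]
used_cassette top [(0.68, [326, 171, 45, 22])]
fresh_cassette side [(0.75, [335, 157, 9, 34])]
fresh_cassette top [(0.96, [444, 213, 51, 19])]
upright side [(0.92, [289, 207, 39, 49])]
upright top [(0.86, [326, 159, 24, 46])]
tank side [(0.73, [294, 213, 50, 64])]
tank top [(0.74, [327, 166, 60, 59])]
empty_easel_rest side [(0.94, [340, 309, 17, 49]), (0.49, [289, 214, 4, 26]), (0.43, [304, 184, 7, 17])]
empty_easel_rest top [(0.92, [182, 207, 39, 18])]
loaded_easel_rest side []
loaded_easel_rest top [(0.46, [437, 221, 35, 4])]
timer side [(0.85, [318, 290, 30, 23]), (0.2, [290, 214, 5, 25])]
timer top [(0.86, [229, 196, 28, 23])]
forceps side []
forceps top []
```

```bash
python3 - <<'E'
import cv2
t=cv2.imread('pics/top0.png');s=cv2.imread('pics/side0.png')
cv2.imwrite('pics/v1.png',cv2.resize(t[100:290,140:500],None,fx=2.2,fy=2.2,interpolation=cv2.INTER_CUBIC))
cv2.imwrite('pics/v2.png',cv2.resize(s[120:350,220:460],None,fx=2.5,fy=2.5,interpolation=cv2.INTER_CUBIC))
E
```

```text
(no output)
```

View pics/v1.png

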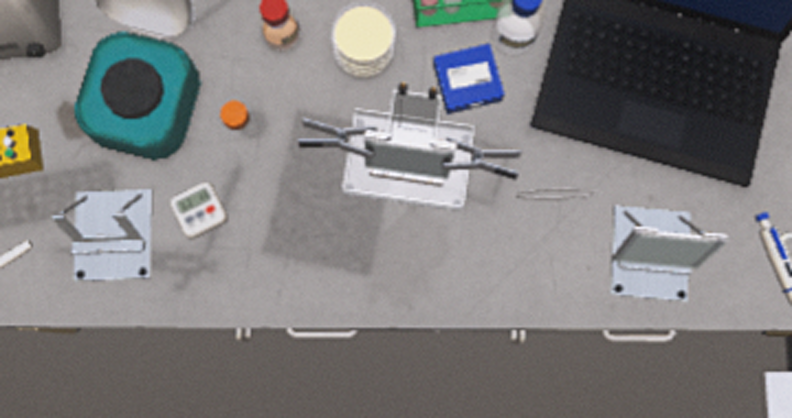

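View pics/v2.png

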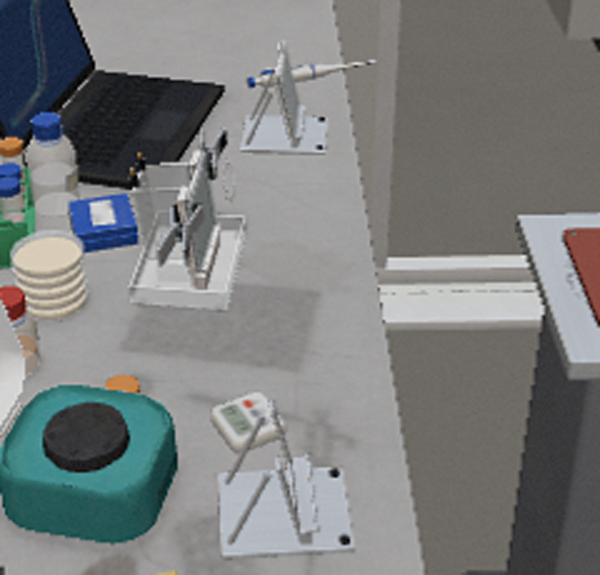

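```bash
python3 - <<'E'
import cv2,numpy as np
t=cv2.imread('pics/top0.png');s=cv2.imread('pics/side0.png')
out=np.zeros((600,800,3),np.uint8)
def put(im,c0,r0,w,h,k,X,Y):
    p=cv2.resize(im[r0:r0+h,c0:c0+w],None,fx=k,fy=k,interpolation=cv2.INTER_CUBIC)
    for i in range(0,w,10): cv2.line(p,(i*k,0),(i*k,6 if i%50 else 12),(0,0,255),1); 
    for i in range(0,h,10): cv2.line(p,(0,i*k),(6,i*k),(0,0,255),1)
    out[Y:Y+h*k,X:X+w*k]=p
put(t,270,130,110,66,5,0,0)
put(s,270,165,60,80,5,0,0) if 0 else put(s,266,170,50,80,5,550,0)
put(t,165,185,50,50,5,0,335)
put(t,415,188,60,50,5,255,335)
put(s,308,130,45,38,5,560,405)
cv2.imwrite('pics/v3.png',out)
out2=np.zeros((600,800,3),np.uint8)
E
```

```text
(no output)
```

View pics/v3.png

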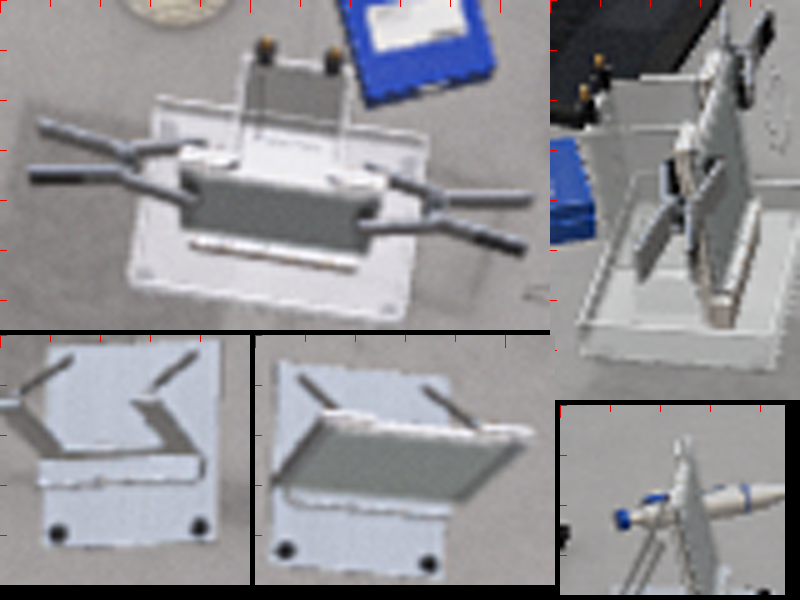

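```bash
cat >> h.py <<'E'
from scipy.optimize import least_squares
def rest(pose,h,lean):  # pose x,y,yaw (mm,rad) -> origin, Rot
    return np.array([pose[0],pose[1],h]),(R.from_euler('z',pose[2])*R.from_euler('y',lean)).as_matrix()
def tow(pose,h,lean,P):
    o,M=rest(pose,h,lean); return o+np.atleast_2d(P)@M.T
def fit(obs,guess):  # obs: (cam,uv,h,lean,P)
    f=lambda p: np.concatenate([proj(c,tow(p,h,l,P))[0]-uv for c,uv,h,l,P in obs])
    r=least_squares(f,guess,loss='soft_l1',x_scale=[1,1,.01]); return r.x,r.fun.reshape(-1,2)
E
cat > fit1.py <<'E'
from h import *
np.set_printoptions(precision=2,suppress=True)
def U(X,Y,c0,r0,X0=0,Y0=0): return np.array([c0+(X-X0+.5)/5-.5,r0+(Y-Y0+.5)/5-.5])
T=lambda X,Y:U(X,Y,270,130); S=lambda X,Y:U(X,Y,266,170,550,0)
E_=lambda X,Y:U(X,Y,165,185,0,335); L=lambda X,Y:U(X,Y,415,188,255,335); LS=lambda X,Y:U(X,Y,308,130,560,405)
tank=[('top',T(152,98),0,0,[79,88,30]),('top',T(430,130),0,0,[79,-88,30]),('top',T(130,290),0,0,[-45,88,0]),('top',T(405,322),0,0,[-45,-88,0]),
('top',T(190,246),35,.105,[-16,50,4]),('top',T(355,270),35,.105,[-16,-50,4]),
('side',S(583,357),0,0,[79,88,0]),('side',S(772,370),0,0,[-45,88,0])]
p,r=fit(tank,[560,-40,-.1]);print('tank',p,'\n',r)
emp=[('top',E_(38,462),26,.22,[0,50,0]),('top',E_(203,450),26,.22,[0,-50,0]),('top',E_(38,487),26,.22,[-18,50,2]),('top',E_(203,477),26,.22,[-18,-50,2])]
q,r=fit(emp,[430,430,.05]);print('empty',q,'\n',r)
ld=[('top',L(325,430),26,.22,[-10,60,110]),('top',L(527,442),26,.22,[-10,-60,110]),('top',L(272,487),26,.22,[-10,60,0]),('top',L(460,502),26,.22,[-10,-60,0]),('top',L(285,500),26,.22,[-18,50,4]),('top',L(450,517),26,.22,[-18,-50,4])]
w,r=fit(ld,[430,-400,-.05]);print('loaded',w,'\n',r)
np.save('fit1.npy',[p,q,w])
E
python3 fit1.py
```

```text
tank [587.06 -38.71  -0.12] 
 [[ 0.69 -0.1 ]
 [-0.28  0.06]
 [ 0.41  1.01]
 [-0.31  1.25]
 [ 1.06 -0.48]
 [-0.21 -1.42]
 [-0.71  1.19]
 [ 0.51  0.79]]
empty [481.6  386.94   0.08] 
 [[ 0.81 -0.05]
 [-0.25  0.1 ]
 [ 0.17  0.11]
 [-0.66 -0.15]]
loaded [ 458.89 -386.26   -0.08] 
 [[-1.08 -1.04]
 [ 0.76 -0.07]
 [-0.61  0.6 ]
 [ 0.46  0.69]
 [ 0.43  0.25]
 [-0.16 -0.55]]
```

```bash
cat > ov.py <<'E'
from h import *
def box(x0,x1,y0,y1,z0,z1):
    c=np.array([[x,y,z] for x in(x0,x1) for y in(y0,y1) for z in(z0,z1)],float)
    e=[(i,j) for i in range(8) for j in range(i) if bin(i^j).count('1')==1]; return c,e
def overlay(imgs,panels,items,f):
    out=np.zeros((600,800,3),np.uint8)
    for cam_,c0,r0,w,h,k,X,Y in panels:
        p=cv2.resize(imgs[cam_][r0:r0+h,c0:c0+w],None,fx=k,fy=k,interpolation=cv2.INTER_CUBIC)
        for pose,hh,lean,b,col in items:
            c,e=box(*b); u=(proj(cam_,tow(pose,hh,lean,c))-[c0,r0]+.5)*k-.5
            for i,j in e: cv2.line(p,tuple(np.round(u[i]*8).astype(int).tolist()),tuple(np.round(u[j]*8).astype(int).tolist()),col,1,cv2.LINE_AA,3)
        out[Y:Y+h*k,X:X+w*k]=p
    cv2.imwrite('pics/'+f,out)
E
cat > ov1.py <<'E'
from ov import *
p,q,w=np.load('fit1.npy')
imgs={n:cv2.imread(f'pics/{n}0.png') for n in('top','side')}
G,Rd,B,Y=(0,220,0),(0,0,255),(255,0,0),(0,220,220)
items=[(p,0,0,(-45,79,-88,88,0,30),G),(p,35,.105,(0,6,-60,60,-0,110),Rd),(p,35,.105,(-14,0,-50,50,0,0),Y),
(q,26,.22,(-16,0,-50,50,0,0),Y),(q,26,.22,(0,0,-40,40,0,87),Rd),(w,26,.22,(-10,0,-60,60,0,110),Rd),(w,26,.22,(-16,0,-50,50,0,0),Y)]
overlay(imgs,[('top',280,140,90,60,4,0,0),('side',266,170,54,80,4,365,0),('side',315,275,50,70,4,590,0),('top',165,180,55,60,4,0,325),('top',410,185,70,55,4,225,325),('side',308,125,50,55,4,510,325)],items,'v4.png')
E
python3 ov1.py
```

```text
(no output)
```

View pics/v4.png

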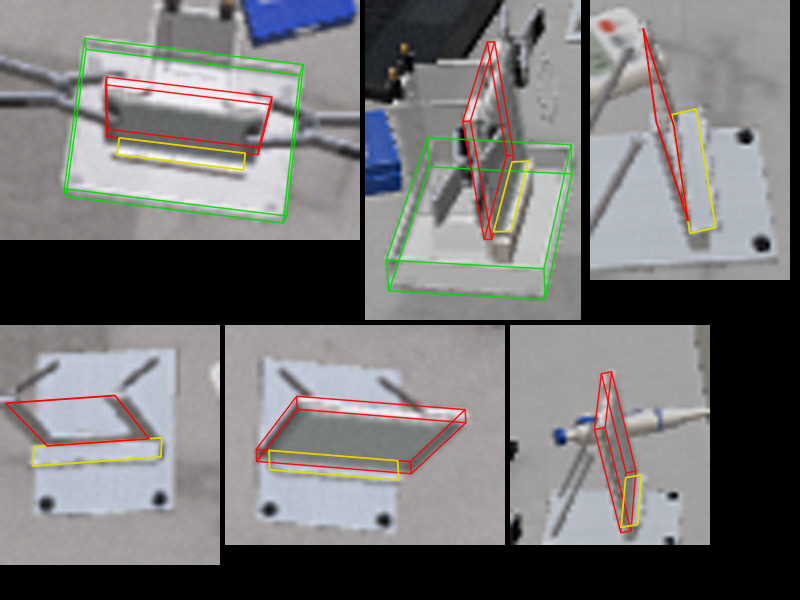

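```bash
python3 - <<'E'
from h import *
np.set_printoptions(precision=1,suppress=True)
p,q,w=np.load('fit1.npy'); o,M=rest(p,35,.105)
for nm,t,s in(('a',(296,163),(293,210)),('d',(357,171.6),(303.5,186))):
    P,e=tri('top',t,'side',s); print(nm,P,e,'in upright',M.T@(P-o))
for z in (20,35,50,65,80,95):
    for y in(84,-84): print(z,y,proj('top',tow(p,35,.105,[-2,y,z]))[0],proj('side',tow(p,35,.105,[-2,y,z]))[0], 'outer',proj('top',tow(p,35,.105,[[-22,y+np.sign(y)*52,z],[18,y+np.sign(y)*52,z]])).ravel())
s=read_state(); print(R.from_rotvec(s['ee_rot']).as_matrix())
E
```

```text
a [602.6  48.7 126.9] 1.6143109895107126 in upright [-4.7 88.7 92. ]
d [ 579.7 -131.3  103.8] 8.66834479440388 in upright [ -3.5 -92.8  68.8]
20 84 [298.4 171.1] [295.7 228.6] outer [280.8 175.1 282.7 163.1]
20 -84 [352.2 177.6] [303.5 199.5] outer [368.4 185.8 369.4 173.6]
35 84 [298.2 169.4] [294.9 224.6] outer [280.5 173.5 282.4 161.3]
35 -84 [352.7 176. ] [302.8 195.7] outer [369.1 184.2 370.2 171.9]
50 84 [298.1 167.7] [294.2 220.6] outer [280.1 171.8 282.1 159.5]
50 -84 [353.2 174.4] [302.2 191.9] outer [369.8 182.7 370.9 170.3]
65 84 [297.9 165.9] [293.5 216.5] outer [279.8 170.  281.7 157.7]
65 -84 [353.8 172.7] [301.6 188. ] outer [370.6 181.1 371.7 168.5]
80 84 [297.8 164.1] [292.7 212.4] outer [279.4 168.3 281.4 155.7]
80 -84 [354.3 170.9] [300.9 184.1] outer [371.3 179.4 372.5 166.7]
95 84 [297.7 162.2] [292.  208.3] outer [279.  166.5 281.  153.8]
95 -84 [354.9 169.2] [300.3 180.2] outer [372.1 177.8 373.3 164.9]
[[-0.9  0.3  0. ]
 [ 0.3  0.9  0. ]
 [-0.   0.  -1. ]]
```

```bash
python3 - <<'E'
from h import *
np.set_printoptions(precision=1,suppress=True)
p,q,w=np.load('fit1.npy'); o,M=rest(p,35,.105)
for nm,t,s in(('a back',(278,154.4),(284,220.4)),('a front',(276,165.4),(294,213.6)),('d front',(374.2,180),(310,175.6))):
    P,e=tri('top',t,'side',s); print(nm,P,e,'in upright',M.T@(P-o))
for z in (50,60,70,80,90):
    print(z,[proj(c,tow(p,35,.105,[[18,142,z],[-22,142,z],[-22,-142,z]])).ravel() for c in('top','side')])
for l in ('clip_a',):
  for n in('top','side'):
    for r in cut_out(l,n):
        m=r['region'];ys,xs=np.nonzero(m);print(n,r['conf'],m.sum(),'L',xs.min(),ys[xs==xs.min()],'R',xs.max(),ys[xs==xs.max()],'T',ys.min(),xs[ys==ys.min()],'B',ys.max(),xs[ys==ys.max()])
E
```

```text
a back [627.4 102.  127.1] 3.6250427488123336 in upright [ 13.4 144.5  94. ]
a front [592.7 104.4 150.3] 5.774520176877215 in upright [-23.6 142.7 113.5]
d front [ 555.2 -180.7  114.2] 2.2837949921159124 in upright [ -22.9 -144.8   77.2]
50 [array([280.1, 159.3, 278.2, 171.5, 371.8, 182.9]), array([284.4, 232. , 297.7, 231.6, 310.4, 182.8])]
60 [array([279.9, 158. , 277.9, 170.4, 372.3, 181.9]), array([283.9, 229.3, 297.2, 228.9, 310. , 180.3])]
70 [array([279.6, 156.8, 277.6, 169.2, 372.8, 180.8]), array([283.3, 226.5, 296.7, 226.1, 309.6, 177.8])]
80 [array([279.4, 155.5, 277.4, 168. , 373.4, 179.7]), array([282.8, 223.7, 296.2, 223.3, 309.2, 175.2])]
90 [array([279.1, 154.2, 277.1, 166.8, 373.9, 178.6]), array([282.2, 220.9, 295.7, 220.4, 308.8, 172.7])]
top 0.69 239 L 277 [164 165] R 309 [167 168 169 170 171] T 154 [280 281] B 171 [305 306 307 308 309]
top 0.52 278 L 341 [173 174 175 176] R 376 [169 170] T 163 [346] B 180 [368 369 370 371 372 373 374]
side 0.71 186 L 283 [219 220 221 222 223] R 300 [203 204 205 206 207 208] T 202 [289 298 299] B 224 [284]
side 0.67 87 L 301 [177 178 179] R 310 [175 176 177] T 173 [308 309] B 190 [304 305]
```

```bash
cat >> h.py <<'E'
np.set_printoptions(precision=2,suppress=True)
def toolR(pose,lean):  # fingers close along frame x, point down -z; tool x = frame y
    _,M=rest(pose,0,lean); return np.c_[M[:,1],M[:,0],-M[:,2]]
def delta(Pw,Mt,msg=''):
    s=read_state(); C=R.from_rotvec(s['ee_rot']).as_matrix()
    print(msg,'t=%.1f'%s['time_s'],'turn(tool,deg)',np.degrees(R.from_matrix(C.T@Mt).as_rotvec()),'then shift(m)',np.round((Mt.T@(np.asarray(Pw)-s['position']))/1e3,4),'open %.1f'%s['opening'],'F',s['contact_force'])
def inframe(pose,h,lean,back=19):
    s=read_state();o,M=rest(pose,h,lean);C=R.from_rotvec(s['ee_rot']).as_matrix()
    return M.T@(s['position']-back*C[:,2]-o)
E
python3 - <<'E'
from h import *
p,q,w=np.load('fit1.npy'); Mt=toolR(p,.105)
for nm,y,z in(('b',127,88),('d',-127,79)):
    G=tow(p,35,.105,[-2,y,z])[0]; T=G+19*Mt[:,2]; print(nm,'tcp',T); delta(T-100*Mt[:,2],Mt,nm+' above')
E
```

```text
b tcp [607.45  86.75 103.83]
b above t=1.1 turn(tool,deg) [ 5.1   4.01 76.41] then shift(m) [-0.45  0.46 -0.02] open 85.8 F [ 0.17 -0.19 -0.28]
d tcp [ 576.14 -165.31   94.88]
d above t=1.1 turn(tool,deg) [ 5.1   4.01 76.41] then shift(m) [-0.7   0.46 -0.01] open 85.8 F [ 0.17 -0.19 -0.28]
```

```bash
python3 -m creep '[[[0,0,0,0.46,0.37,6.95,0.085],[0,0,0,0.46,0.37,6.95,0.085],[0,0,0,0.46,0.37,6.95,0.085],[0,0,0,0.46,0.37,6.95,0.085],[0,0,0,0.46,0.37,6.95,0.085]]]'
python3 -m creep '[[[0,0,0,0.46,0.37,6.95,0.085],[0,0,0,0.46,0.37,6.95,0.085],[0,0,0,0.46,0.37,6.95,0.085],[0,0,0,0.46,0.37,6.95,0.085],[0,0,0,0.46,0.37,6.95,0.085]]]'
python3 -m creep '[[[0,0,0,0.46,0.37,6.95,0.085],[0,0,0,0,0,0,0.085]]]'
python3 - <<'E'
from h import *
p,q,w=np.load('fit1.npy'); Mt=toolR(p,.105)
T=tow(p,35,.105,[-2,127,88])[0]+19*Mt[:,2]; delta(T-100*Mt[:,2],Mt); print(read_state()['position'],read_state()['joint_pos'])
E
```

```text
time_s: 1.52
position: [217.7, 585.9, 231.3]
ee_rot: [-1.444, -2.746, 0.052]
contact_force: [-0.2, 0.9, 0.1]
opening: 85.3
time_s: 1.93
position: [217.7, 585.9, 231.3]
ee_rot: [-2.174, -2.163, 0.098]
contact_force: [-0.2, 0.3, 0.4]
opening: 85.3
time_s: 2.1
position: [218.0, 585.7, 231.2]
ee_rot: [-2.295, -2.024, 0.106]
contact_force: [-0.1, -0.7, -1.1]
opening: 85.0
 t=2.1 turn(tool,deg) [-0.02 -0.07 -0.31] then shift(m) [-0.45  0.46 -0.02] open 85.0 F [-0.06 -0.69 -1.13]
[217.99 585.68 231.22] [1.04 0.24 1.5  0.1  1.44 1.15]
```

```bash
sed -i "s/'then shift(m)',np.round((Mt.T@(np.asarray(Pw)-s\['position'\]))\/1e3,4)/'then shift(mm)',Mt.T@(np.asarray(Pw)-s['position'])/" h.py
python3 -m creep '[[[-0.025,0.0255,-0.001,0,0,0,0.085],[-0.025,0.0255,-0.001,0,0,0,0.085],[-0.025,0.0255,-0.001,0,0,0,0.085],[-0.025,0.0255,-0.001,0,0,0,0.085],[-0.025,0.0255,-0.001,0,0,0,0.085]]]'
python3 -m creep '[[[-0.025,0.0255,-0.001,0,0,0,0.085],[-0.025,0.0255,-0.001,0,0,0,0.085],[-0.025,0.0255,-0.001,0,0,0,0.085],[-0.025,0.0255,-0.001,0,0,0,0.085],[-0.025,0.0255,-0.001,0,0,0,0.085]]]'
python3 -m creep '[[[-0.025,0.0255,-0.001,0,0,0,0.085],[-0.025,0.0255,-0.001,0,0,0,0.085],[-0.025,0.0255,-0.001,0,0,0,0.085],[-0.025,0.0255,-0.001,0,0,0,0.085],[-0.025,0.0255,-0.001,0,0,0,0.085]]]'
python3 -m creep '[[[-0.025,0.0255,-0.001,0,0,0,0.085],[-0.025,0.0255,-0.001,0,0,0,0.085],[0,0,0,0,0,0,0.085]]]'
python3 - <<'E'
from h import *
p,q,w=np.load('fit1.npy'); Mt=toolR(p,.105)
T=tow(p,35,.105,[-2,127,88])[0]+19*Mt[:,2]; delta(T,Mt)
E
```

```text
time_s: 2.52
position: [329.7, 445.2, 222.8]
ee_rot: [-2.286, -2.036, 0.105]
contact_force: [0.4, 0.8, 0.1]
opening: 85.2
time_s: 2.93
position: [441.3, 305.6, 214.4]
ee_rot: [-2.286, -2.035, 0.105]
contact_force: [0.7, 0.4, -0.6]
opening: 84.8
time_s: 3.35
position: [552.7, 166.1, 205.8]
ee_rot: [-2.286, -2.035, 0.105]
contact_force: [-0.0, 0.5, 0.1]
opening: 85.1
time_s: 3.6
position: [599.4, 106.4, 201.8]
ee_rot: [-2.294, -2.03, 0.106]
contact_force: [-0.4, -0.3, 0.6]
opening: 84.6
 t=3.6 turn(tool,deg) [ 0.11  0.05 -0.1 ] then shift(mm) [-18.59  20.55  96.33] open 84.6 F [-0.39 -0.34  0.58]
```

```bash
python3 -m creep '[[[-0.0186,0.0205,0.03,0,0,0,0.085],[0,0,0,0,0,0,0.085],[0,0,0,0,0,0,0.085]]]'
python3 - <<'E'
from h import *
p,q,w=np.load('fit1.npy'); Mt=toolR(p,.105)
T=tow(p,35,.105,[-2,127,88])[0]+19*Mt[:,2]; delta(T,Mt)
from ov import *
s=read_state(); C=R.from_rotvec(s['ee_rot']).as_matrix(); tcp=s['position']
imgs={n:get_image(n)[:,:,::-1].copy() for n in('top','side')}
for n in imgs: cv2.imwrite(f'pics/{n}1.png',imgs[n])
out=np.zeros((600,800,3),np.uint8)
for n,c0,r0,w_,h_,k,X,Y in(('top',250,120,80,80,5,0,0),('side',255,150,75,100,5,405,0)):
    pp=cv2.resize(imgs[n][r0:r0+h_,c0:c0+w_],None,fx=k,fy=k,interpolation=cv2.INTER_CUBIC)
    for P,col in((tcp,(0,0,255)),(tcp-13*C[:,2]+42.5*C[:,1],(0,255,0)),(tcp-13*C[:,2]-42.5*C[:,1],(0,255,0)),(T,(255,0,0)),(T-19*Mt[:,2],(0,255,255))):
        u=np.round((proj(n,P)[0]-[c0,r0]+.5)*k-.5).astype(int); cv2.drawMarker(pp,tuple(u.tolist()),col,0,9,1)
    out[Y:Y+h_*k,X:X+w_*k]=pp
cv2.imwrite('pics/v5.png',out)
E
```

```text
time_s: 3.85
position: [609.7, 90.7, 167.8]
ee_rot: [-2.287, -2.028, 0.111]
contact_force: [-0.1, 0.2, 0.7]
opening: 84.7
 t=3.9 turn(tool,deg) [-0.29 -0.03  0.02] then shift(mm) [-4.21  4.92 63.81] open 84.7 F [-0.14  0.18  0.69]
```

View pics/v5.png

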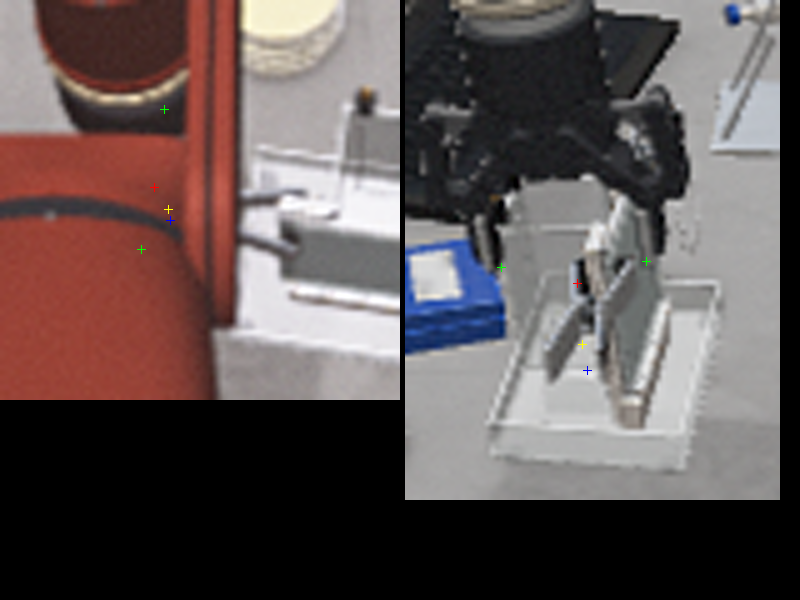

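```bash
python3 -m creep '[[[-0.0042,0.005,0.012,0.3,0,0,0.085],[0,0,0.012,0,0,0,0.085],[0,0,0.012,0,0,0,0.085],[0,0,0.012,0,0,0,0.085],[0,0,0.012,0,0,0,0.085]]]'
python3 -m creep '[[[0,0,0.004,0,0,0,0.085],[0,0,0,0,0,0,0.085]]]'
python3 - <<'E'
from h import *
p,q,w=np.load('fit1.npy'); Mt=toolR(p,.105)
T=tow(p,35,.105,[-2,127,88])[0]+19*Mt[:,2]; delta(T,Mt)
E
```

```text
time_s: 4.37
position: [608.2, 87.8, 108.4]
ee_rot: [-2.286, -2.027, 0.112]
contact_force: [-0.3, -0.5, -0.3]
opening: 84.9
time_s: 4.53
position: [607.0, 87.6, 103.8]
ee_rot: [-2.285, -2.025, 0.115]
contact_force: [-0.1, -0.4, 0.8]
opening: 85.0
 t=4.5 turn(tool,deg) [-0.53 -0.03 -0.03] then shift(mm) [-0.8   0.55 -0.08] open 85.0 F [-0.14 -0.37  0.82]
```

```bash
python3 -m creep '[[[0,0,0,-0.5,0,0,0.05],[0,0,0,0,0,0,0.045],[0,0,0,0,0,0,0.041],[0,0,0,0,0,0,0.041],[0,0,0,0,0,0,0.041]]]'
python3 -m creep '[[[0,0,0,0,0,0,0.037],[0,0,0,0,0,0,0.037],[0,0,0,0,0,0,0.037]]]'
python3 -m creep '[[[0,0,0,0,0,0,0.033],[0,0,0,0,0,0,0.033],[0,0,0,0,0,0,0.033]]]'
```

```text
time_s: 4.95
position: [609.1, 87.5, 106.8]
ee_rot: [-2.293, -2.032, 0.101]
contact_force: [0.1, -0.8, 0.1]
opening: 40.9
time_s: 5.2
position: [608.7, 87.5, 106.2]
ee_rot: [-2.293, -2.032, 0.102]
contact_force: [0.4, 0.6, -0.2]
opening: 36.8
time_s: 5.45
position: [608.9, 87.5, 106.2]
ee_rot: [-2.293, -2.032, 0.102]
contact_force: [0.5, 0.1, -0.8]
opening: 32.7
```

```bash
python3 -m creep '[[[0,0,0,0,0,0,0.031],[0,0,0,0,0,0,0.031],[0,0,0,0,0,0,0.031]]]'
python3 -m creep '[[[0,0,0,0,0,0,0.028],[0,0,0,0,0,0,0.028],[0,0,0,0,0,0,0.028]]]'
python3 -m creep '[[[0,0,0,0,0,0,0.025],[0,0,0,0,0,0,0.025],[0,0,0,0,0,0,0.025]]]'
```

```text
time_s: 5.7
position: [608.6, 87.5, 106.1]
ee_rot: [-2.293, -2.032, 0.102]
contact_force: [-0.2, 0.6, -0.8]
opening: 31.5
time_s: 5.95
position: [608.5, 87.5, 106.0]
ee_rot: [-2.292, -2.031, 0.103]
contact_force: [-0.2, 0.2, 0.5]
opening: 28.1
time_s: 6.2
position: [608.6, 87.5, 106.1]
ee_rot: [-2.293, -2.031, 0.102]
contact_force: [-0.6, 0.3, -0.9]
opening: 25.3
```

```bash
python3 -m creep '[[[0,0,0,0,0,0,0.02],[0,0,0,0,0,0,0.019],[0,0,0,0,0,0,0.018],[0,0,0,0,0,0,0.018],[0,0,0,0,0,0,0.018]]]'
python3 -m creep '[[[0,0,0,0,0,0,0.018],[0,0,0,0,0,0,0.018],[0,0,0,0,0,0,0.018]]]'
```

```text
time_s: 6.62
position: [608.7, 87.5, 106.2]
ee_rot: [-2.293, -2.032, 0.102]
contact_force: [0.2, 0.3, -0.6]
opening: 18.1
time_s: 6.87
position: [608.7, 87.5, 106.1]
ee_rot: [-2.293, -2.031, 0.102]
contact_force: [0.1, 0.2, -0.8]
opening: 18.2
```

```bash
python3 -m creep '[[[0,0,0,0,0,0,0.012],[0,0,0,0,0,0,0.012],[0,0,0,0,0,0,0.012],[0,0,0,0,0,0,0.012]]]'
python3 - <<'E'
from h import *
imgs={n:get_image(n)[:,:,::-1].copy() for n in('top','side')}
out=np.zeros((600,800,3),np.uint8)
out[:,:]=0
a=cv2.resize(imgs['side'][160:250,255:330],None,fx=6,fy=6,interpolation=cv2.INTER_CUBIC); out[:a.shape[0],:a.shape[1]]=a
b=cv2.resize(imgs['top'][130:200,280:330],None,fx=6,fy=6,interpolation=cv2.INTER_CUBIC); out[:b.shape[0],460:460+b.shape[1]]=b
cv2.imwrite('pics/v6.png',out)
for r in cut_out('clip_a','side'):
    m=r['region'];ys,xs=np.nonzero(m);print(r['conf'],m.sum(),'L',xs.min(),ys[xs==xs.min()],'R',xs.max(),ys[xs==xs.max()],'T',ys.min(),'B',ys.max(),xs[ys==ys.max()])
E
```

```text
time_s: 7.2
position: [608.7, 87.5, 106.2]
ee_rot: [-2.293, -2.031, 0.102]
contact_force: [-0.2, -0.4, -0.8]
opening: 15.7
0.45 110 L 300 [175 176 177 178 179] R 310 [174 175 176 177 178] T 172 B 191 [303 304 305 306]
```

View pics/v6.png

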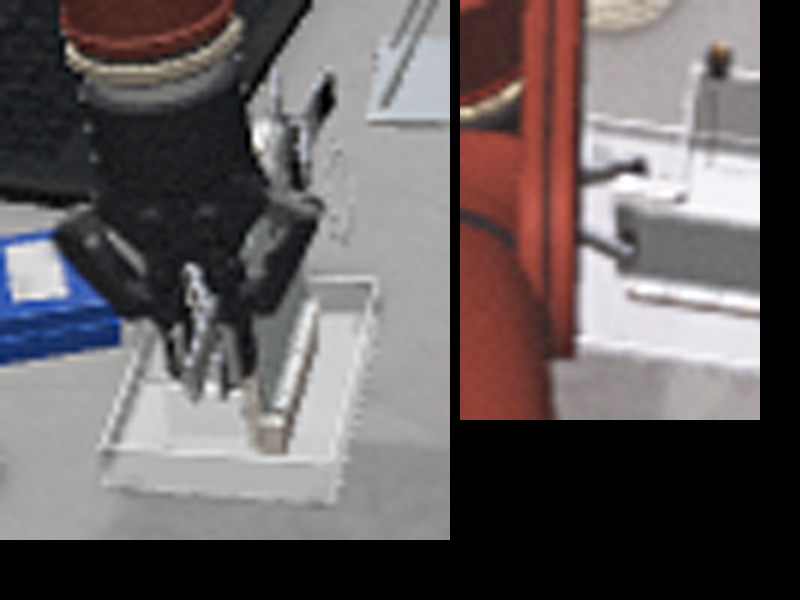

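```bash
python3 - <<'E'
from h import *
p,q,w=np.load('fit1.npy');print('TCP in upright at grasp of b',inframe(p,35,.105,0))
E
python3 -m creep '[[[0.004,0,0,0,0,0,0.012],[0.006,0,0,0,0,0,0.012],[0.008,0,0,0,0,0,0.012],[0.01,0,0,0,0,0,0.012],[0.012,0,0,0,0,0,0.012]]]'
python3 -m creep '[[[0.012,0,0,0,0,0,0.012],[0,0,-0.02,0,0,0,0.012],[0,0,-0.03,0,0,0,0.012],[0,0,-0.03,0,0,0,0.012],[0,0,0,0,0,0,0.012]]]'
python3 - <<'E'
from h import *
p,q,w=np.load('fit1.npy');Mt=toolR(p,0)
# drop spot: tool yaw as tank, clip pin about 36 from grasp along -toolx
for x,y in((435,110),): delta([x,y,60],Mt)
print(read_state()['position'])
for c in('top','side'):
  for r in search_frame('clip_a',c): print(c,r['conf'],np.round(r['bbox']))
E
```

```text
TCP in upright at grasp of b [ -1.11 127.86  71.42]
time_s: 7.77
position: [613.6, 128.2, 106.2]
ee_rot: [-2.293, -2.031, 0.102]
contact_force: [-1.0, 0.4, -0.2]
opening: 15.8
time_s: 8.18
position: [627.1, 139.8, 193.4]
ee_rot: [-2.297, -2.038, 0.088]
contact_force: [1.2, 0.0, 1.2]
opening: 15.8
 t=8.2 turn(tool,deg) [-5.18 -0.2   0.03] then shift(mm) [ -52.55 -187.15  133.38] open 15.8 F [1.25 0.02 1.25]
[627.09 139.79 193.38]
top 0.52 [359. 173.  32.  17.]
side 0.4 [304. 185.   7.  16.]
```

```bash
python3 -m creep '[[[0,0,0,-5.2,-0.2,0,0.012],[-0.01,-0.035,0,0,0,0,0.012],[-0.01,-0.035,0.0,0,0,0,0.012],[-0.01,-0.035,0.0,0,0,0,0.012],[-0.01,-0.035,0.0,0,0,0,0.012]]]'
python3 -m creep '[[[-0.01,-0.035,0.02,0,0,0,0.012],[-0.002,-0.012,0.03,0,0,0,0.012],[0,0,0.03,0,0,0,0.012],[0,0,0.03,0,0,0,0.012],[0,0,0,0,0,0,0.012]]]'
python3 - <<'E'
from h import *
p,q,w=np.load('fit1.npy');Mt=toolR(p,0)
delta([435,110,3],Mt)
print('forceps',atz('top',[[375,187.7],[409,188.6]],5))
r=search_frame('forceps','top');print(r)
E
```

```text
time_s: 8.7
position: [476.3, 115.4, 185.2]
ee_rot: [-2.344, -2.078, 0.018]
contact_force: [-0.3, 0.6, 0.1]
opening: 15.9
time_s: 9.12
position: [423.5, 108.8, 71.5]
ee_rot: [-2.34, -2.075, 0.029]
contact_force: [-1.1, -0.9, -1.6]
opening: 15.8
 t=9.1 turn(tool,deg) [-1.32  0.27 -0.02] then shift(mm) [ 2.62 11.27 68.47] open 15.8 F [-1.08 -0.94 -1.62]
forceps [[ 555.95 -199.9     5.  ]
 [ 553.48 -309.02    5.  ]]
[]
```

```bash
python3 -m creep '[[[0.0025,0.011,0.02,-1.3,0.2,0,0.012],[0,0,0.02,0,0,0,0.012],[0,0,0.012,0,0,0,0.012],[0,0,0.006,0,0,0,0.012],[0,0,0,0,0,0,0.012]]]'
python3 - <<'E'
from h import *
p,q,w=np.load('fit1.npy');Mt=toolR(p,0)
delta([435,110,3],Mt)
E
```

```text
time_s: 9.58
position: [441.1, 110.1, 19.7]
ee_rot: [2.346, 2.079, 0.012]
contact_force: [0.7, -0.6, -1.0]
opening: 15.8
 t=9.6 turn(tool,deg) [ 0.59 -0.04 -0.02] then shift(mm) [-0.8  -6.07 16.65] open 15.8 F [ 0.73 -0.57 -1.01]
```

```bash
python3 -m creep '[[[0,0,0.004,0.5,0,0,0.012],[0,0,0.004,0,0,0,0.012],[0,0,0.002,0,0,0,0.012],[0,0,0,0,0,0,0.012]]]'
python3 -m creep '[[[0,0,0.002,0,0,0,0.012],[0,0,0.002,0,0,0,0.012],[0,0,0,0,0,0,0.012]]]'
python3 -m creep '[[[0,0,0.002,0,0,0,0.012],[0,0,0,0,0,0,0.012]]]'
```

```text
time_s: 9.92
position: [441.6, 109.9, 9.9]
ee_rot: [2.35, 2.082, 0.005]
contact_force: [0.4, -0.1, -0.6]
opening: 15.7
time_s: 10.17
position: [441.2, 109.9, 5.6]
ee_rot: [2.35, 2.083, 0.004]
contact_force: [-0.3, 0.4, -0.9]
opening: 15.9
time_s: 10.33
position: [441.2, 109.9, 3.6]
ee_rot: [2.35, 2.083, 0.004]
contact_force: [0.4, 0.7, -0.8]
opening: 16.0
```

```bash
python3 -m creep '[[[0,0,0,0,0,0,0.03],[0,0,0,0,0,0,0.045],[0,0,0,0,0,0,0.06],[0,0,0,0,0,0,0.085],[0,0,0,0,0,0,0.085]]]'
python3 -m creep '[[[0,0,-0.02,0,0,0,0.085],[0,0,-0.04,0,0,0,0.085],[0,0,-0.04,0,0,0,0.085],[0,0,-0.04,0,0,0,0.085],[0,0,-0.04,0,0,0,0.085]]]'
python3 - <<'E'
from h import *
p,q,w=np.load('fit1.npy');Mt=toolR(p,.105)
T=tow(p,35,.105,[-2,-127.5,80])[0]+17*Mt[:,2]
delta(T-110*Mt[:,2],Mt); print(T)
E
```

```text
time_s: 10.75
position: [441.6, 109.9, 4.0]
ee_rot: [2.35, 2.083, 0.005]
contact_force: [-0.4, -0.4, -0.2]
opening: 75.0
time_s: 11.17
position: [440.4, 109.8, 185.7]
ee_rot: [2.35, 2.083, 0.004]
contact_force: [0.9, 0.2, 0.2]
opening: 84.9
 t=11.2 turn(tool,deg) [ 6.2  -0.06 -0.03] then shift(mm) [-257.38  176.3   -40.21] open 84.9 F [0.86 0.23 0.17]
[ 576.39 -165.84   97.86]
```

```bash
python3 -m creep '[[[0,0,-0.02,6.2,0,0,0.085],[-0.03,0.01,-0.01,0,0,0,0.085],[-0.03,0.01,-0.01,0,0,0,0.085],[-0.03,0.015,0,0,0,0,0.085],[-0.03,0.02,0,0,0,0,0.085]]]'
python3 -m creep '[[[-0.03,0.02,0,0,0,0,0.085],[-0.03,0.025,0,0,0,0,0.085],[-0.03,0.025,0,0,0,0,0.085],[-0.03,0.025,0,0,0,0,0.085],[-0.017,0.025,0,0,0,0,0.085]]]'
python3 -m creep '[[[0,0,0,0,0,0,0.085]]]'
python3 - <<'E'
from h import *
p,q,w=np.load('fit1.npy');Mt=toolR(p,.105)
T=tow(p,35,.105,[-2,-127.5,80])[0]+17*Mt[:,2]
delta(T,Mt)
E
```

```text
time_s: 11.58
position: [483.3, -17.4, 219.1]
ee_rot: [-2.291, -2.032, 0.103]
contact_force: [0.9, -0.5, 0.6]
opening: 84.7
time_s: 12.0
position: [585.2, -170.0, 204.8]
ee_rot: [-2.293, -2.028, 0.107]
contact_force: [0.9, -1.0, 0.2]
opening: 85.3
time_s: 12.08
position: [586.6, -170.9, 203.0]
ee_rot: [-2.294, -2.026, 0.107]
contact_force: [-0.8, 0.2, 0.1]
opening: 84.7
 t=12.1 turn(tool,deg) [-0.03 -0.03 -0.24] then shift(mm) [  3.79   0.29 105.69] open 84.7 F [-0.81  0.23  0.05]
```

```bash
python3 -m creep '[[[0.004,0,0.02,0,0,-0.2,0.085],[0,0,0.025,0,0,0,0.085],[0,0,0.025,0,0,0,0.085],[0,0,0.02,0,0,0,0.085],[0,0,0.01,0,0,0,0.085]]]'
python3 -m creep '[[[0,0,0.005,0,0,0,0.085],[0,0,0,0,0,0,0.06],[0,0,0,0,0,0,0.045]]]'
python3 - <<'E'
from h import *
p,q,w=np.load('fit1.npy');Mt=toolR(p,.105)
T=tow(p,35,.105,[-2,-127.5,80])[0]+17*Mt[:,2]
delta(T,Mt)
E
python3 -m creep '[[[0,0,0,0,0,0,0.036],[0,0,0,0,0,0,0.034],[0,0,0,0,0,0,0.032],[0,0,0,0,0,0,0.030],[0,0,0,0,0,0,0.028]]]'
python3 -m creep '[[[0,0,0,0,0,0,0.025],[0,0,0,0,0,0,0.025],[0,0,0,0,0,0,0.025]]]'
```

```text
time_s: 12.5
position: [572.6, -160.0, 102.4]
ee_rot: [-2.283, -2.031, 0.108]
contact_force: [-0.3, 1.4, 0.2]
opening: 85.1
time_s: 12.75
position: [575.0, -161.3, 101.8]
ee_rot: [-2.288, -2.035, 0.104]
contact_force: [-0.1, -1.2, -0.3]
opening: 63.3
 t=12.8 turn(tool,deg) [ 0.08 -0.04  0.18] then shift(mm) [-4.37  2.3   3.74] open 63.3 F [-0.08 -1.18 -0.26]
time_s: 13.17
position: [574.6, -161.2, 101.1]
ee_rot: [-2.287, -2.034, 0.105]
contact_force: [0.6, -0.8, -0.2]
opening: 28.5
time_s: 13.42
position: [574.2, -161.0, 100.6]
ee_rot: [-2.287, -2.034, 0.105]
contact_force: [-0.4, 0.1, 0.2]
opening: 25.3
```

```bash
python3 -m creep '[[[0,0,0,0,0,0,0.02],[0,0,0,0,0,0,0.016],[0,0,0,0,0,0,0.012],[0,0,0,0,0,0,0.012],[0,0,0,0,0,0,0.012]]]'
python3 -m creep '[[[0,0,0,0,0,0,0.012],[0,0,0,0,0,0,0.012],[0,0,0,0,0,0,0.012]]]'
python3 - <<'E'
from h import *
p,q,w=np.load('fit1.npy');print('TCP in upright at grasp of d',inframe(p,35,.105,0))
E
```

```text
time_s: 13.83
position: [574.3, -161.1, 100.7]
ee_rot: [-2.287, -2.034, 0.105]
contact_force: [-0.2, 0.5, -1.6]
opening: 16.1
time_s: 14.08
position: [574.3, -161.1, 100.7]
ee_rot: [-2.287, -2.034, 0.105]
contact_force: [-0.1, -0.0, -0.7]
opening: 16.2
TCP in upright at grasp of d [  -4.9  -123.04   65.54]
```

```bash
python3 -m creep '[[[-0.004,0,0,0,0,0,0.012],[-0.006,0,0,0,0,0,0.012],[-0.008,0,0,0,0,0,0.012],[-0.01,0,0,0,0,0,0.012],[-0.012,0,0,0,0,0,0.012]]]'
python3 -m creep '[[[-0.012,0,0,0,0,0,0.012],[0,0,-0.02,0,0,0,0.012],[0,0,-0.03,0,0,0,0.012],[0,0,-0.03,0,0,0,0.012],[0,0,0,-5.2,0,0,0.012]]]'
python3 - <<'E'
from h import *
p,q,w=np.load('fit1.npy');Mt=toolR(p,0)
delta([440,-120,60],Mt)
E
```

```text
time_s: 14.5
position: [569.5, -201.9, 100.7]
ee_rot: [-2.287, -2.034, 0.105]
contact_force: [0.3, -1.1, 0.0]
opening: 16.0
time_s: 14.92
position: [581.6, -217.4, 187.6]
ee_rot: [-2.347, -2.086, 0.007]
contact_force: [0.4, 0.0, 0.6]
opening: 16.4
 t=14.9 turn(tool,deg) [-0.25  0.14  0.15] then shift(mm) [  79.73 -152.25  127.57] open 16.4 F [0.37 0.02 0.55]
```

```bash
python3 -m creep '[[[0,-0.035,0,0,0,0,0.012],[0.01,-0.035,0,0,0,0,0.012],[0.02,-0.035,0.0,0,0,0,0.012],[0.025,-0.03,0.02,0,0,0,0.012],[0.025,-0.017,0.03,0,0,0,0.012]]]'
python3 -m creep '[[[0,0,0.035,0,0,0,0.012],[0,0,0.035,0,0,0,0.012],[0,0,0.03,0,0,0,0.012],[0,0,0.015,0,0,0,0.012],[0,0,0,0,0,0,0.012]]]'
python3 - <<'E'
from h import *
p,q,w=np.load('fit1.npy');Mt=toolR(p,0)
delta([440,-120,3.5],Mt)
E
```

```text
time_s: 15.33
position: [435.8, -119.9, 136.5]
ee_rot: [-2.346, -2.081, 0.01]
contact_force: [1.0, -0.1, -1.6]
opening: 16.0
time_s: 15.75
position: [431.0, -117.6, 15.6]
ee_rot: [-2.335, -2.075, 0.018]
contact_force: [-1.2, -0.2, -0.7]
opening: 15.7
 t=15.8 turn(tool,deg) [-1.22 -0.2   0.12] then shift(mm) [-1.34  9.23 12.11] open 15.7 F [-1.18 -0.2  -0.75]
```

```bash
python3 -m creep '[[[0,0,0,-1,0,0,0.012],[0,0,0.003,0,0,0,0.012],[0,0,0.003,0,0,0,0.012],[0,0,0,0,0,0,0.012]]]'
python3 - <<'E'
from h import *
p,q,w=np.load('fit1.npy');Mt=toolR(p,0)
delta([440,-120,3.5],Mt)
E
```

```text
time_s: 16.08
position: [435.1, -118.8, 14.0]
ee_rot: [2.345, 2.085, 0.006]
contact_force: [0.3, 0.3, -0.9]
opening: 16.1
 t=16.1 turn(tool,deg) [ 0.29 -0.04  0.15] then shift(mm) [-0.61  4.97 10.53] open 16.1 F [ 0.28  0.28 -0.87]
```

```bash
python3 -m creep '[[[0,0,0.004,0.2,0,0,0.012],[0,0,0.004,0,0,0,0.012],[0,0,0.002,0,0,0,0.012],[0,0,0,0,0,0,0.012]]]'
python3 -m creep '[[[0,0,0,0,0,0,0.03],[0,0,0,0,0,0,0.045],[0,0,0,0,0,0,0.06],[0,0,0,0,0,0,0.085],[0,0,0,0,0,0,0.085]]]'
python3 -m creep '[[[0,0,-0.02,0,0,0,0.085],[0,0,-0.04,0,0,0,0.085],[0,0,-0.04,0,0,0,0.085],[0,0,-0.04,0,0,0,0.085],[0,0,-0.04,0,0,0,0.085]]]'
python3 -m creep '[[[0.025,0,-0.02,0,0,0,0.085],[0.035,0,0,0,0,0,0.085],[0.035,-0.01,0,0,0,0,0.085],[0.035,-0.01,0,0,0,0,0.085],[0.035,0,0,0,0,0,0.085]]]'
python3 -m creep '[[[0.035,-0,0,0,0,0,0.085],[0.035,0,0,0,0,0,0.085],[0.035,0,0,0,0,0,0.085],[0.035,0,0,0,0,0,0.085],[0.035,0,0,0,0,0,0.085]]]'
python3 - <<'E'
from h import *
imgs={n:get_image(n)[:,:,::-1].copy() for n in('top','side')}
for n in imgs: cv2.imwrite(f'pics/{n}2.png',imgs[n])
for l in('clip_a','used_cassette'):
  for c in('top','side'):
    for r in search_frame(l,c): print(l,c,r['conf'],np.round(r['bbox']))
out=np.zeros((600,800,3),np.uint8)
for im,c0,r0,w_,h_,k,X,Y in((imgs['top'],260,125,130,110,4,0,0),(imgs['side'],265,160,65,90,4,530,0)):
    out[Y:Y+h_*k,X:X+w_*k]=cv2.resize(im[r0:r0+h_,c0:c0+w_],None,fx=k,fy=k,interpolation=cv2.INTER_CUBIC)
cv2.imwrite('pics/v7.png',out)
E
```

```text
time_s: 16.42
position: [434.0, -117.9, 2.6]
ee_rot: [-2.346, -2.087, -0.001]
contact_force: [0.2, 0.4, -0.8]
opening: 15.8
time_s: 16.83
position: [434.5, -118.2, 3.3]
ee_rot: [-2.347, -2.087, -0.001]
contact_force: [0.9, -0.1, 0.1]
opening: 75.0
time_s: 17.25
position: [434.0, -118.2, 185.1]
ee_rot: [-2.347, -2.087, -0.001]
contact_force: [0.7, -0.7, 0.4]
opening: 84.7
time_s: 17.67
position: [432.6, 49.3, 203.6]
ee_rot: [-2.347, -2.086, -0.001]
contact_force: [1.0, -0.2, -0.3]
opening: 84.9
time_s: 18.08
position: [454.1, 223.4, 203.8]
ee_rot: [-2.347, -2.087, -0.002]
contact_force: [0.6, 0.0, 0.5]
opening: 85.0
clip_a top 0.68 [286. 227.  28.  11.]
clip_a top 0.44 [336. 223.  13.  10.]
clip_a side 0.5 [346. 217.  16.  18.]
used_cassette top 0.66 [328. 172.  45.  18.]
used_cassette side 0.86 [300. 208.  18.  51.]
```

View pics/v7.png

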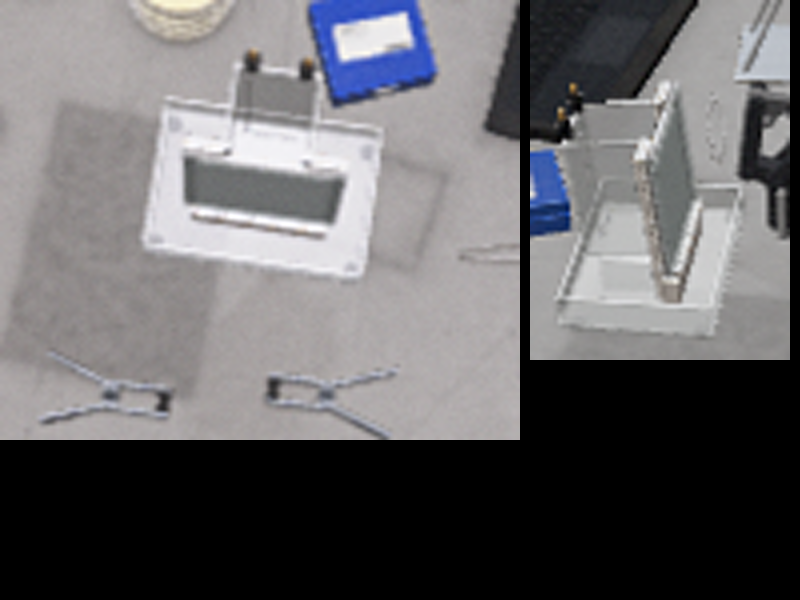

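```bash
cat > fit2.py <<'E'
from h import *
T=lambda X,Y:np.array([260+(X+.5)/4-.5,125+(Y+.5)/4-.5]); S=lambda X,Y:np.array([265+(X-530+.5)/4-.5,160+(Y+.5)/4-.5])
a=(0,0); b=(35,.105)
obs=[('top',T(163,98),*a,[79,88,30]),('top',T(382,128),*a,[79,-88,30]),('top',T(143,248),*a,[-45,88,0]),('top',T(360,278),*a,[-45,-88,0]),
('top',T(183,158),*b,[-10,60,110]),('top',T(345,181),*b,[-10,-60,110]),('top',T(186,203),*b,[-10,60,4]),('top',T(338,223),*b,[-10,-60,4]),
('side',S(560,325),*a,[79,88,0]),('side',S(715,333),*a,[-45,88,0]),('side',S(740,187),*a,[-45,-88,30]),
('side',S(656,145),*b,[-10,60,110]),('side',S(682,277),*b,[-10,60,0]),('side',S(682,89),*b,[-10,-60,110])]
p,r=fit(obs,[587,-39,-.12]); print(p);print(r)
for s in('top','side'):
    print(s,fit([o for o in obs if o[0]==s],[587,-39,-.12])[0], 'cassette',fit([o for o in obs if o[0]==s and o[2]==35],[587,-39,-.12])[0],'tray',fit([o for o in obs if o[0]==s and o[2]==0],[587,-39,-.12])[0])
f=np.load('fit1.npy'); f[0]=p; np.save('fit2.npy',f)
E
python3 fit2.py
```

```text
[585.85 -38.37  -0.13]
[[ 0.39  0.19]
 [ 0.23 -0.41]
 [ 0.46  2.16]
 [ 0.45  1.66]
 [-0.08  0.05]
 [ 0.91 -0.42]
 [-0.49  1.02]
 [-0.49  0.88]
 [-0.4   1.26]
 [-0.18  1.63]
 [ 0.41 -0.59]
 [-0.77  3.81]
 [-2.08  0.39]
 [-1.19 -2.03]]
top [587.6  -37.74  -0.13] cassette [586.94 -38.61  -0.13] tray [588.88 -36.98  -0.14]
side [583.82 -42.88  -0.13] cassette [581.84 -41.03  -0.12] tray [586.04 -44.12  -0.12]
```

```bash
python3 - <<'E'
from h import *
f=np.load('fit2.npy'); f[0]=[586,-39,-.128]; f[1][2]=.06; np.save('fit2.npy',f)
p=f[0];Mt=toolR(p,.105);T=tow(p,35,.105,[-5,0,66])[0];print(T);delta(T-90*Mt[:,2],Mt)
E
```

```text
[587.93 -39.25 101.16]
 t=18.4 turn(tool,deg) [ 5.98 -0.01  0.62] then shift(mm) [-240.96  175.82   -5.7 ] open 85.3 F [ 0.22 -0.15 -0.13]
```

```bash
python3 -m creep '[[[0,0,-0.01,6,0,0.6,0.05],[-0.027,0.0195,0,0,0,0,0.05],[-0.027,0.0195,0,0,0,0,0.05],[-0.027,0.0195,0,0,0,0,0.05],[-0.027,0.0195,0,0,0,0,0.05]]]'
python3 -m creep '[[[-0.027,0.0195,0,0,0,0,0.05],[-0.027,0.0195,0,0,0,0,0.05],[-0.027,0.0195,0,0,0,0,0.05],[-0.027,0.0195,0,0,0,0,0.05],[-0.02,0.0195,0,0,0,0,0.05]]]'
python3 -m creep '[[[0,0,0,0,0,0,0.05],[0,0,0,0,0,0,0.05]]]'
python3 - <<'E'
from h import *
f=np.load('fit2.npy'); p=f[0];Mt=toolR(p,.105);T=tow(p,35,.105,[-5,0,66])[0];delta(T,Mt)
E
```

```text
time_s: 18.8
position: [517.9, 101.8, 205.4]
ee_rot: [-2.299, -2.02, 0.105]
contact_force: [0.2, -0.6, 0.4]
opening: 50.2
time_s: 19.22
position: [597.2, -38.9, 195.1]
ee_rot: [-2.301, -2.018, 0.106]
contact_force: [0.9, 0.4, 0.0]
opening: 50.2
time_s: 19.38
position: [597.1, -37.5, 194.6]
ee_rot: [-2.301, -2.016, 0.106]
contact_force: [-0.5, -0.4, -0.2]
opening: 50.1
 t=19.4 turn(tool,deg) [-0.05 -0.07 -0.23] then shift(mm) [-2.92  1.01 93.87] open 50.1 F [-0.55 -0.4  -0.18]
```

```bash
python3 -m creep '[[[-0.003,0.001,0.015,0,0,-0.2,0.05],[0,0,0.015,0,0,0,0.05],[0,0,0.015,0,0,0,0.05],[0,0,0,0,0,0,0.05]]]'
python3 - <<'E'
from h import *
f=np.load('fit2.npy'); p=f[0];Mt=toolR(p,.105);T=tow(p,35,.105,[-5,0,66])[0];delta(T,Mt)
E
python3 -m creep '[[[0,0,0.012,0,0,0,0.05],[0,0,0.012,0,0,0,0.05],[0,0,0.012,0,0,0,0.05],[0,0,0.01,0,0,0,0.05],[0,0,0,0,0,0,0.05]]]'
python3 - <<'E'
from h import *
f=np.load('fit2.npy'); p=f[0];Mt=toolR(p,.105);T=tow(p,35,.105,[-5,0,66])[0];delta(T,Mt)
E
```

```text
time_s: 19.72
position: [590.1, -36.4, 147.0]
ee_rot: [-2.29, -2.022, 0.11]
contact_force: [-0.2, 0.1, -0.6]
opening: 50.1
 t=19.7 turn(tool,deg) [-0.35 -0.08  0.23] then shift(mm) [-3.13  3.   45.78] open 50.1 F [-0.22  0.09 -0.6 ]
time_s: 20.13
position: [586.4, -36.0, 101.4]
ee_rot: [-2.291, -2.023, 0.109]
contact_force: [0.0, -0.0, -0.4]
opening: 50.0
 t=20.1 turn(tool,deg) [-0.27 -0.06  0.24] then shift(mm) [-3.    1.93  0.03] open 50.0 F [ 0.02 -0.03 -0.41]
```

```bash
python3 -m creep '[[[-0.003,0.002,0,-0.2,0,0.2,0.04],[0,0,0,0,0,0,0.03],[0,0,0,0,0,0,0.024],[0,0,0,0,0,0,0.02],[0,0,0,0,0,0,0.02]]]'
python3 -m creep '[[[0,0,0,0,0,0,0.017],[0,0,0,0,0,0,0.017]]]'
python3 -m creep '[[[0,0,0,0,0,0,0.014],[0,0,0,0,0,0,0.014]]]'
python3 -m creep '[[[0,0,0,0,0,0,0.012],[0,0,0,0,0,0,0.012]]]'
```

```text
time_s: 20.55
position: [590.6, -39.9, 104.8]
ee_rot: [-2.3, -2.024, 0.101]
contact_force: [0.2, -0.5, 0.2]
opening: 20.3
time_s: 20.72
position: [590.2, -39.8, 104.4]
ee_rot: [-2.3, -2.024, 0.102]
contact_force: [-0.6, -0.4, -0.4]
opening: 17.2
time_s: 20.88
position: [589.8, -39.7, 104.2]
ee_rot: [-2.299, -2.023, 0.103]
contact_force: [-2.2, 0.6, 1.1]
opening: 13.8
time_s: 21.05
position: [588.9, -39.5, 104.2]
ee_rot: [-2.298, -2.022, 0.105]
contact_force: [-4.9, 1.1, 4.2]
opening: 12.2
```

```bash
python3 -m creep '[[[0,-0.0015,0,0,0,0,0.012],[0,0,0,0,0,0,0.011],[0,0,0,0,0,0,0.01]]]'
python3 -m creep '[[[0,0,0,0,0,0,0.008],[0,0,0,0,0,0,0.004],[0,0,0,0,0,0,0.004],[0,0,0,0,0,0,0.004]]]'
python3 - <<'E'
from h import *
f=np.load('fit2.npy'); p=f[0];Mt=toolR(p,.105);print(inframe(p,35,.105,0));delta(tow(p,35,.105,[-5,0,66])[0],Mt)
E
```

```text
time_s: 21.3
position: [588.0, -39.5, 104.3]
ee_rot: [-2.299, -2.023, 0.103]
contact_force: [-4.0, 0.2, 4.0]
opening: 10.3
time_s: 21.63
position: [587.9, -39.4, 104.5]
ee_rot: [-2.299, -2.022, 0.103]
contact_force: [-6.0, 0.8, 4.5]
opening: 9.4
[-5.37 -0.19 69.29]
 t=21.6 turn(tool,deg) [ 0.09 -0.06 -0.02] then shift(mm) [0.19 0.37 3.29] open 9.4 F [-5.95  0.8   4.53]
```

```bash
python3 -m creep '[[[0,0,-0.004,0,0,0,0.004],[0,0,-0.008,0,0,0,0.004],[0,0,-0.015,0,0,0,0.004],[0,0,-0.02,0,0,0,0.004],[0,0,-0.025,0,0,0,0.004]]]'
python3 -m creep '[[[0,-0.005,-0.025,0,0,0,0.004],[0,-0.01,-0.025,0,0,0,0.004],[0,-0.015,-0.01,0,0,0,0.004],[0,-0.02,0,0,0,0,0.004],[0,-0.02,0,0,0,0,0.004]]]'
python3 - <<'E'
from h import *
f=np.load('fit2.npy'); q=f[1]; print(read_state()['position'])
Mt=toolR(q,.22);T=tow(q,26,.22,[-8,0,69.3+60])[0];print(T);delta(T,Mt)
E
```

```text
time_s: 22.05
position: [594.9, -40.3, 175.0]
ee_rot: [-2.297, -2.022, 0.105]
contact_force: [-0.6, 0.9, -4.0]
opening: 8.7
time_s: 22.47
position: [533.6, -32.7, 244.5]
ee_rot: [-2.302, -2.026, 0.098]
contact_force: [0.2, 0.1, -2.2]
opening: 9.1
[533.55 -32.73 244.54]
[501.98 388.17 153.93]
 t=22.5 turn(tool,deg) [  7.    -1.73 -10.6 ] then shift(mm) [422.03  13.65  89.8 ] open 9.1 F [ 0.22  0.12 -2.24]
```

```bash
python3 -m creep '[[[0,0,0,2.3,-0.6,-3.5,0.004],[0,0,0,2.3,-0.6,-3.5,0.004],[0,0,0,2.3,-0.5,-3.6,0.004],[0.015,0,0,0,0,0,0.004],[0.025,0,0,0,0,0,0.004]]]'
python3 -m creep '[[[0.03,0.001,0,0,0,0,0.004],[0.03,0.001,0,0,0,0,0.004],[0.03,0.001,0,0,0,0,0.004],[0.03,0.001,0,0,0,0,0.004],[0.03,0.001,0,0,0,0,0.004]]]'
python3 -m creep '[[[0.03,0.001,0,0,0,0,0.004],[0.03,0.001,0,0,0,0,0.004],[0.03,0.001,0,0,0,0,0.004],[0.03,0.001,0,0,0,0,0.004],[0.03,0.001,0,0,0,0,0.004]]]'
python3 -m creep '[[[0.03,0.001,0,0,0,0,0.004],[0.025,0.001,0.01,0,0,0,0.004],[0.015,0,0.02,0,0,0,0.004],[0,0,0.02,0,0,0,0.004],[0,0,0,0,0,0,0.004]]]'
python3 - <<'E'
from h import *
f=np.load('fit2.npy'); q=f[1]; print(read_state()['position'])
Mt=toolR(q,.22);T=tow(q,26,.22,[-8,0,69.3+30])[0];print(T);delta(T,Mt)
E
```

```text
time_s: 22.88
position: [531.3, 6.6, 242.7]
ee_rot: [-2.047, -2.166, 0.24]
contact_force: [-0.1, 0.6, -1.9]
opening: 9.1
time_s: 23.3
position: [526.4, 159.7, 242.3]
ee_rot: [-2.044, -2.168, 0.238]
contact_force: [1.5, -0.3, -2.6]
opening: 9.4
time_s: 23.72
position: [522.0, 309.9, 241.3]
ee_rot: [-2.044, -2.168, 0.238]
contact_force: [0.3, 0.0, -2.3]
opening: 9.2
time_s: 24.13
position: [505.6, 377.6, 187.2]
ee_rot: [-2.039, -2.167, 0.25]
contact_force: [-0.8, -1.2, -3.6]
opening: 9.4
[505.6  377.65 187.19]
[495.44 387.77 124.65]
 t=24.1 turn(tool,deg) [-0.49  0.08  0.06] then shift(mm) [10.72  4.35 63.11] open 9.4 F [-0.75 -1.22 -3.63]
```

```bash
python3 -m creep '[[[0.0105,0.004,0.015,-0.4,0,0,0.004],[0,0,0.02,0,0,0,0.004],[0,0,0.018,0,0,0,0.004],[0,0,0.01,0,0,0,0.004],[0,0,0,0,0,0,0.004]]]'
python3 - <<'E'
from h import *
from ov import *
f=np.load('fit2.npy'); q=f[1]
Mt=toolR(q,.22);T=tow(q,26,.22,[-8,0,69.3+30])[0];delta(T,Mt)
c=inframe(q,26,.22,0); print(c)
imgs={n:get_image(n)[:,:,::-1].copy() for n in('top','side')}
for n in imgs: cv2.imwrite(f'pics/{n}3.png',imgs[n])
items=[(q,26,.22,(-16,0,-50,50,0,0),(0,220,220)),(q,26,.22,(c[0]-5,c[0]+5,c[1]-60,c[1]+60,c[2]-69.3,c[2]+40.7),(0,0,255)),(q,26,.22,(0,0,-40,40,0,87),(0,200,0))]
overlay(imgs,[('top',150,165,75,75,5,0,0),('side',305,255,70,100,5,400,0)],items,'v8.png')
o=cv2.imread('pics/v8.png'); o[400:600,0:400]=0
a=cv2.resize(imgs['side'][270:350,315:365],None,fx=2.5,fy=2.5,interpolation=cv2.INTER_CUBIC); o[400:600,0:125]=a
cv2.imwrite('pics/v8.png',o)
E
```

```text
time_s: 24.55
position: [497.3, 386.0, 127.5]
ee_rot: [-2.046, -2.17, 0.238]
contact_force: [-0.4, 0.0, -2.6]
opening: 9.5
 t=24.6 turn(tool,deg) [ 0.09  0.01 -0.05] then shift(mm) [ 1.85 -1.12  3.16] open 9.5 F [-0.43  0.04 -2.63]
[ -6.88  -1.85 102.46]
```

View pics/v8.png

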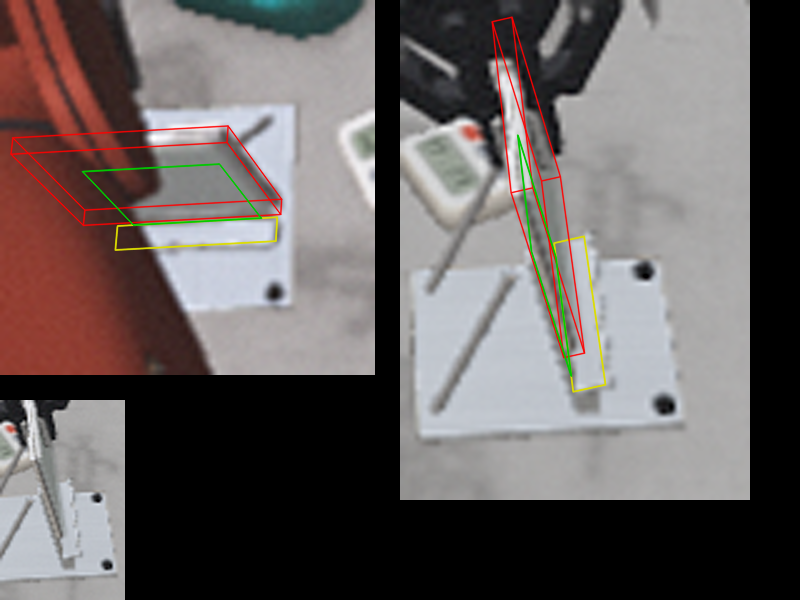

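```bash
python3 -m creep '[[[0.0015,-0.0005,0.01,0,0,0,0.004],[0,0,0.01,0,0,0,0.004],[0,0,0.006,0,0,0,0.004],[0,0,0,0,0,0,0.004]]]'
python3 - <<'E'
from h import *
f=np.load('fit2.npy'); q=f[1];print(inframe(q,26,.22,0));delta(tow(q,26,.22,[-8,0,69.3])[0],toolR(q,.22))
E
python3 -m creep '[[[0,0,0.002,0,0,0,0.004],[0,0,0.001,0,0,0,0.004],[0,0,0,0,0,0,0.004]]]'
python3 -m creep '[[[0,0,0.002,0,0,0,0.004],[0,0,0,0,0,0,0.004]]]'
```

```text
time_s: 24.98
position: [492.3, 388.1, 104.5]
ee_rot: [-2.046, -2.171, 0.234]
contact_force: [-5.4, -0.2, -4.2]
opening: 9.3
[-6.66  0.54 78.93]
 t=25.0 turn(tool,deg) [ 0.23 -0.1  -0.02] then shift(mm) [-0.54 -1.34  9.63] open 9.3 F [-5.43 -0.23 -4.24]
time_s: 25.23
position: [492.0, 388.2, 102.9]
ee_rot: [-2.046, -2.171, 0.233]
contact_force: [-6.3, -1.6, 0.6]
opening: 9.3
time_s: 25.4
position: [491.6, 388.3, 101.1]
ee_rot: [-2.046, -2.171, 0.233]
contact_force: [-6.7, -0.6, 1.0]
opening: 9.1
```

```bash
python3 -m creep '[[[0,-0.002,0,0,0,0,0.004],[0,0,0.002,0,0,0,0.004],[0,0,0,0,0,0,0.004]]]'
python3 -m creep '[[[0,0,0.002,0,0,0,0.004],[0,0,0,0,0,0,0.004]]]'
python3 -m creep '[[[0,0,0.001,0,0,0,0.004],[0,0,0,0,0,0,0.004]]]'
python3 - <<'E'
from h import *
f=np.load('fit2.npy'); q=f[1];print(inframe(q,26,.22,0));delta(tow(q,26,.22,[-8,0,69.3])[0],toolR(q,.22))
E
```

```text
time_s: 25.65
position: [490.3, 388.0, 98.4]
ee_rot: [-2.047, -2.173, 0.23]
contact_force: [-1.1, -0.2, -4.0]
opening: 8.8
time_s: 25.82
position: [489.7, 387.9, 96.3]
ee_rot: [-2.047, -2.173, 0.231]
contact_force: [1.0, 1.3, -1.6]
opening: 9.2
time_s: 25.98
position: [489.7, 387.9, 96.1]
ee_rot: [-2.047, -2.173, 0.23]
contact_force: [2.1, -1.5, 3.7]
opening: 9.3
[-7.32  0.49 70.23]
 t=26.0 turn(tool,deg) [ 0.41 -0.12 -0.  ] then shift(mm) [-0.49 -0.68  0.93] open 9.3 F [ 2.09 -1.52  3.69]
```

```bash
python3 -m creep '[[[0,0.001,0,0,0,0,0.004],[0,0.001,0,0,0,0,0.004],[0,0,0,0,0,0,0.004]]]'
python3 -m creep '[[[0,0,0,0,0,0,0.012],[0,0,0,0,0,0,0.016],[0,0,0,0,0,0,0.02],[0,0,0,0,0,0,0.03],[0,0,0,0,0,0,0.04]]]'
python3 -m creep '[[[0,0,0,0,0,0,0.05],[0,0,0,0,0,0,0.05],[0,0,-0.01,0,0,0,0.05],[0,0,-0.02,0,0,0,0.05],[0,0,-0.03,0,0,0,0.05]]]'
python3 -m creep '[[[0,0,-0.04,0,0,0,0.05],[0,0,-0.03,0,0,0,0.05],[-0.02,0,-0.03,0,0,0,0.05],[-0.04,0,0,0,0,0,0.05],[-0.04,0,0,0,0,0,0.05]]]'
python3 -m creep '[[[-0.04,0,0,0,0,0,0.05],[-0.04,0,0,0,0,0,0.05],[-0.04,0,0,0,0,0,0.05],[-0.04,0,0,0,0,0,0.05],[-0.04,0,0,0,0,0,0.05]]]'
python3 - <<'E'
from h import *
from ov import *
f=np.load('fit2.npy'); q,w=f[1:]
imgs={n:get_image(n)[:,:,::-1].copy() for n in('top','side')}
for n in imgs: cv2.imwrite(f'pics/{n}4.png',imgs[n])
items=[(q,26,.22,(-10,0,-60,60,0,110),(0,0,255)),(q,26,.22,(-16,0,-50,50,0,0),(0,220,220)),(w,26,.22,(-10,0,-60,60,0,110),(0,0,255)),(w,26,.22,(-16,0,-50,50,0,0),(0,220,220))]
overlay(imgs,[('top',155,170,70,70,4,0,0),('side',305,255,70,95,4,290,0),('top',410,185,70,60,4,0,290),('side',308,125,50,55,4,580,0)],items,'v9.png')
o=cv2.imread('pics/v9.png')
o[390:600,290:480]=cv2.resize(imgs['side'][265:335,310:373],None,fx=3,fy=3,interpolation=cv2.INTER_CUBIC)[:210,:190] if 0 else 0
a=cv2.resize(imgs['side'][270:345,315:365],None,fx=2.7,fy=2.7,interpolation=cv2.INTER_CUBIC);o[390:390+a.shape[0],290:290+a.shape[1]]=a
a=cv2.resize(imgs['top'][185:240,410:480],None,fx=3.5,fy=3.5,interpolation=cv2.INTER_CUBIC);o[390:390+a.shape[0],500:500+a.shape[1]]=a
cv2.imwrite('pics/v9.png',o)
E
```

```text
time_s: 26.23
position: [490.2, 387.9, 95.9]
ee_rot: [-2.045, -2.171, 0.234]
contact_force: [-3.0, -3.7, 8.7]
opening: 9.3
time_s: 26.65
position: [490.3, 387.9, 94.2]
ee_rot: [-2.046, -2.172, 0.234]
contact_force: [0.1, 0.1, -0.1]
opening: 39.7
time_s: 27.07
position: [501.4, 387.7, 151.2]
ee_rot: [-2.044, -2.17, 0.242]
contact_force: [1.3, 0.1, -0.1]
opening: 50.0
time_s: 27.48
position: [532.2, 290.3, 254.6]
ee_rot: [-2.046, -2.178, 0.225]
contact_force: [-0.2, -1.3, -0.7]
opening: 50.0
time_s: 27.9
position: [542.5, 88.4, 251.4]
ee_rot: [-2.046, -2.173, 0.232]
contact_force: [1.0, -0.3, 0.2]
opening: 49.8
```

View pics/v9.png

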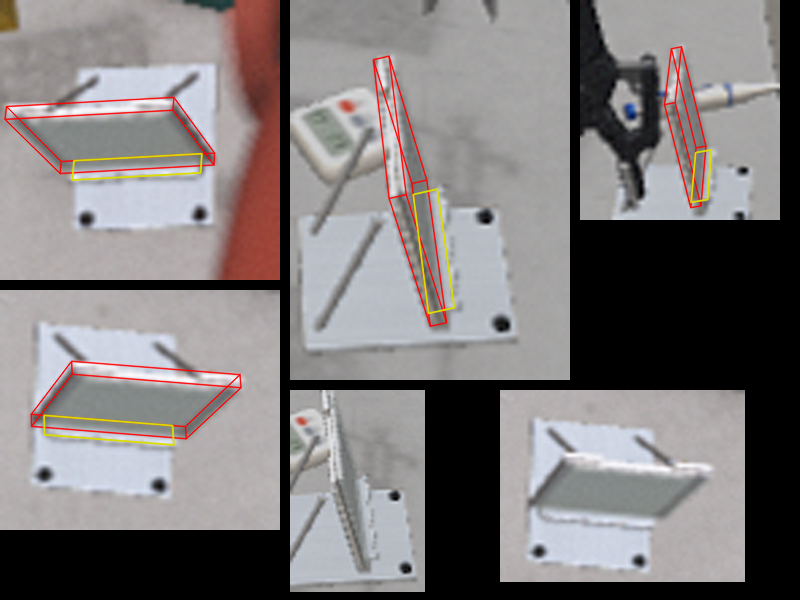

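```bash
python3 - <<'E'
from h import *
f=np.load('fit2.npy'); w=f[2]; Mt=toolR(w,.22);T=tow(w,26,.22,[-5,0,69.3])[0];print(T);delta(T-90*Mt[:,2],Mt)
E
```

```text
[ 469.1  -387.04   94.72]
 t=28.0 turn(tool,deg) [0.34 1.66 7.26] then shift(mm) [-476.09   -2.71   71.13] open 50.5 F [-0.79  0.49  0.6 ]
```

```bash
python3 -m creep '[[[0,0,0,0.2,0.8,3.6,0.05],[0,0,0,0.1,0.8,3.6,0.05],[-0.034,0,0,0,0,0,0.05],[-0.034,0,0,0,0,0,0.05],[-0.034,0,0,0,0,0,0.05]]]'
python3 -m creep '[[[-0.034,0,0,0,0,0,0.05],[-0.034,0,0,0,0,0,0.05],[-0.034,0,0,0,0,0,0.05],[-0.034,0,0,0,0,0,0.05],[-0.034,0,0,0,0,0,0.05]]]'
python3 -m creep '[[[-0.034,0,0,0,0,0,0.05],[-0.034,0,0,0,0,0,0.05],[-0.034,0,0,0,0,0,0.05],[-0.034,0,0,0,0,0,0.05],[-0.034,0,0,0,0,0,0.05]]]'
python3 -m creep '[[[-0.034,0,0.015,0,0,0,0.05],[0,-0.003,0.025,0,0,0,0.05],[0,0,0,0,0,0,0.05]]]'
python3 - <<'E'
from h import *
f=np.load('fit2.npy'); w=f[2]; Mt=toolR(w,.22);T=tow(w,26,.22,[-5,0,69.3])[0];delta(T-50*Mt[:,2],Mt)
E
```

```text
time_s: 28.42
position: [535.5, -11.8, 251.0]
ee_rot: [-2.171, -2.03, 0.222]
contact_force: [-0.1, -0.0, 0.1]
opening: 49.9
time_s: 28.83
position: [523.8, -182.2, 250.9]
ee_rot: [-2.172, -2.028, 0.222]
contact_force: [0.3, 0.0, -1.0]
opening: 50.2
time_s: 29.25
position: [512.3, -351.9, 250.6]
ee_rot: [-2.172, -2.028, 0.222]
contact_force: [1.1, 0.5, 0.8]
opening: 49.9
time_s: 29.5
position: [495.3, -383.7, 206.7]
ee_rot: [-2.169, -2.019, 0.223]
contact_force: [-1.1, 1.1, -1.0]
opening: 50.2
 t=29.5 turn(tool,deg) [-0.38 -0.29  0.31] then shift(mm) [-5.35 -0.76 64.93] open 50.2 F [-1.07  1.15 -1.  ]
```

```bash
python3 -m creep '[[[-0.005,0,0.01,-0.3,-0.3,0.3,0.05],[0,-0.001,0.02,0,0,0,0.05],[0,0,0.02,0,0,0,0.05],[0,0,0.012,0,0,0,0.05],[0,0,0,0,0,0,0.05]]]'
python3 - <<'E'
from h import *
f=np.load('fit2.npy'); w=f[2]; Mt=toolR(w,.22);T=tow(w,26,.22,[-5,0,69.3])[0];delta(T,Mt)
E
python3 -m creep '[[[0,0,0.012,0,0,0,0.05],[0,0,0.012,0,0,0,0.05],[0,0,0.012,0,0,0,0.05],[0,0,0.008,0,0,0,0.05],[0,0,0,0,0,0,0.05]]]'
python3 - <<'E'
from h import *
f=np.load('fit2.npy'); w=f[2]; Mt=toolR(w,.22);T=tow(w,26,.22,[-5,0,69.3])[0];delta(T,Mt)
E
```

```text
time_s: 29.92
position: [482.5, -385.6, 148.6]
ee_rot: [-2.177, -2.025, 0.224]
contact_force: [-0.6, 0.6, 0.0]
opening: 49.9
 t=29.9 turn(tool,deg) [0.04 0.13 0.22] then shift(mm) [-2.41 -1.17 55.51] open 49.9 F [-0.61  0.63  0.03]
time_s: 30.33
position: [472.6, -386.3, 105.3]
ee_rot: [-2.179, -2.025, 0.225]
contact_force: [1.5, 0.4, -0.3]
opening: 49.8
 t=30.3 turn(tool,deg) [0.07 0.16 0.15] then shift(mm) [-0.99 -1.   11.11] open 49.8 F [ 1.52  0.44 -0.28]
```

```bash
python3 -m creep '[[[-0.001,0,0.006,0,0,0.1,0.05],[0,0,0.004,0,0,0,0.04],[0,0,0,0,0,0,0.03],[0,0,0,0,0,0,0.022],[0,0,0,0,0,0,0.018]]]'
python3 -m creep '[[[0,0,0,0,0,0,0.016],[0,0,0,0,0,0,0.016]]]'
python3 -m creep '[[[0,0,0,0,0,0,0.014],[0,0,0,0,0,0,0.014]]]'
python3 -m creep '[[[0,0,0,0,0,0,0.012],[0,0,0,0,0,0,0.012]]]'
python3 - <<'E'
from h import *
f=np.load('fit2.npy'); w=f[2]; Mt=toolR(w,.22);T=tow(w,26,.22,[-5,0,69.3])[0];delta(T,Mt)
E
```

```text
time_s: 30.75
position: [472.1, -388.6, 98.6]
ee_rot: [-2.185, -2.026, 0.225]
contact_force: [-0.2, 0.7, -0.5]
opening: 18.0
time_s: 30.92
position: [471.3, -388.5, 98.8]
ee_rot: [-2.184, -2.025, 0.226]
contact_force: [-3.6, 0.5, 3.8]
opening: 15.8
time_s: 31.08
position: [470.4, -388.4, 99.0]
ee_rot: [-2.183, -2.023, 0.228]
contact_force: [-8.2, 1.8, 6.4]
opening: 14.2
time_s: 31.25
position: [469.4, -388.3, 99.2]
ee_rot: [-2.182, -2.022, 0.229]
contact_force: [-11.6, 2.8, 9.7]
opening: 12.0
 t=31.2 turn(tool,deg) [-0.04  0.28 -0.01] then shift(mm) [1.27 0.56 4.49] open 12.0 F [-11.62   2.79   9.74]
```

```bash
python3 -m creep '[[[0,-0.0015,0,0,0,0,0.012],[0,-0.0015,0,0,0,0,0.012],[0,0,0,0,0,0,0.011]]]'
python3 -m creep '[[[0,0,0,0,0,0,0.008],[0,0,0,0,0,0,0.004],[0,0,0,0,0,0,0.004],[0,0,0,0,0,0,0.004]]]'
python3 - <<'E'
from h import *
f=np.load('fit2.npy'); w=f[2]; Mt=toolR(w,.22);T=tow(w,26,.22,[-5,0,69.3])[0];delta(T,Mt);print(inframe(w,26,.22,0))
E
```

```text
time_s: 31.5
position: [468.8, -388.3, 99.3]
ee_rot: [-2.185, -2.026, 0.225]
contact_force: [-2.9, 0.7, 2.9]
opening: 10.8
time_s: 31.83
position: [468.3, -388.3, 99.5]
ee_rot: [-2.184, -2.024, 0.226]
contact_force: [-7.1, 2.0, 5.9]
opening: 9.3
 t=31.8 turn(tool,deg) [ 0.18  0.32 -0.01] then shift(mm) [1.31 1.74 4.53] open 9.3 F [-7.06  1.96  5.9 ]
[-6.74 -1.31 73.83]
```

```bash
python3 -m creep '[[[0,0,-0.004,0,0,0,0.004],[0,0,-0.008,0,0,0,0.004],[0,0,-0.015,0,0,0,0.004],[0,0,-0.025,0,0,0,0.004],[0,0,-0.025,0,0,0,0.004]]]'
python3 -m creep '[[[0,0,-0.03,0,0,0,0.004],[0,0,-0.03,0,0,0,0.004],[0,0,-0.03,-3.3,0,-1.3,0.004],[0,0,0,-3.3,0,-1.4,0.004],[0,0,0,0,0,0,0.004]]]'
python3 - <<'E'
from h import *
f=np.load('fit2.npy'); p=f[0]; Mt=toolR(p,.105);T=tow(p,35,.105,[-7,-1.3,73.8+80])[0];print(T,read_state()['position']);delta(T,Mt)
E
```

```text
time_s: 32.25
position: [485.1, -388.1, 173.5]
ee_rot: [-2.182, -2.024, 0.224]
contact_force: [-1.1, 0.0, -2.4]
opening: 9.1
time_s: 32.67
position: [506.0, -391.0, 266.0]
ee_rot: [-2.204, -2.145, 0.102]
contact_force: [0.3, -0.0, -2.9]
opening: 9.0
[594.92 -41.46 188.69] [ 506.05 -390.96  266.03]
 t=32.7 turn(tool,deg) [0.73 0.7  5.74] then shift(mm) [357.98  51.4   72.35] open 9.0 F [ 0.3  -0.   -2.94]
```

```bash
python3 -m creep '[[[0,0,0,0.4,0.4,2.9,0.004],[0,0,0,0.3,0.3,2.9,0.004],[0.02,0,0,0,0,0,0.004],[0.03,0,0,0,0,0,0.004],[0.03,0,0,0,0,0,0.004]]]'
python3 -m creep '[[[0.03,0,0,0,0,0,0.004],[0.03,0,0,0,0,0,0.004],[0.03,0.005,0,0,0,0,0.004],[0.03,0.01,0,0,0,0,0.004],[0.03,0.01,0,0,0,0,0.004]]]'
python3 -m creep '[[[0.03,0.01,0,0,0,0,0.004],[0.03,0.01,0,0,0,0,0.004],[0.03,0.005,0,0,0,0,0.004],[0.025,0,0.01,0,0,0,0.004],[0.013,0,0.02,0,0,0,0.004]]]'
python3 -m creep '[[[0,0,0.01,0,0,0,0.004],[0,0,0,0,0,0,0.004]]]'
python3 - <<'E'
from h import *
f=np.load('fit2.npy'); p=f[0]; Mt=toolR(p,.105);T=tow(p,35,.105,[-7,-1.3,73.8+40])[0];print(T,read_state()['position']);delta(T,Mt)
E
```

```text
time_s: 33.08
position: [514.3, -309.7, 260.1]
ee_rot: [-2.293, -2.008, 0.111]
contact_force: [0.5, -0.1, -2.9]
opening: 8.8
time_s: 33.5
position: [558.8, -163.1, 258.5]
ee_rot: [-2.293, -2.011, 0.112]
contact_force: [0.6, -0.3, -3.4]
opening: 8.8
time_s: 33.92
position: [598.5, -37.4, 228.6]
ee_rot: [-2.293, -2.017, 0.107]
contact_force: [0.7, -0.1, -2.6]
opening: 8.8
time_s: 34.08
position: [593.3, -39.2, 213.1]
ee_rot: [-2.287, -2.011, 0.119]
contact_force: [-0.6, -0.2, -3.6]
opening: 9.2
[590.76 -40.92 148.91] [593.3  -39.21 213.1 ]
 t=34.1 turn(tool,deg) [-0.95 -0.19 -0.  ] then shift(mm) [-2.02  4.44 64.08] open 9.2 F [-0.59 -0.22 -3.61]
```

```bash
python3 -m creep '[[[-0.002,0,0.01,0,0,0,0.004],[0,0,0.01,0,0,0,0.004],[0,0,0.01,0,0,0,0.004],[0,0,0,0,0,0,0.004],[0,0,0,0,0,0,0.004]]]'
python3 - <<'E'
from h import *
f=np.load('fit2.npy'); p=f[0]; Mt=toolR(p,.105);T=tow(p,35,.105,[-7,-1.3,73.8+10])[0];delta(T,Mt)
E
```

```text
time_s: 34.5
position: [591.5, -42.7, 187.1]
ee_rot: [-2.294, -2.011, 0.111]
contact_force: [-0.3, -0.3, -2.4]
opening: 9.1
 t=34.5 turn(tool,deg) [-0.56 -0.23 -0.17] then shift(mm) [ 1.66  3.01 68.12] open 9.1 F [-0.32 -0.27 -2.43]
```

```bash
python3 -m creep '[[[0.001,0.001,0.01,-0.5,-0.2,-0.1,0.004],[0,0,0.012,0,0,0,0.004],[0,0,0.012,0,0,0,0.004],[0,0,0.01,0,0,0,0.004],[0,0,0,0,0,0,0.004]]]'
python3 -m creep '[[[0,0,0,0,0,0,0.004]]]'
python3 - <<'E'
from h import *
f=np.load('fit2.npy'); p=f[0]; Mt=toolR(p,.105);T=tow(p,35,.105,[-7,-1.3,73.8+10])[0];delta(T,Mt);print(inframe(p,35,.105,0))
E
```

```text
time_s: 34.92
position: [586.5, -40.3, 140.9]
ee_rot: [-2.296, -2.019, 0.11]
contact_force: [-0.4, -0.5, -3.5]
opening: 8.9
time_s: 35.0
position: [587.9, -40.4, 143.0]
ee_rot: [-2.297, -2.02, 0.107]
contact_force: [-0.6, -0.3, -2.5]
opening: 9.0
 t=35.0 turn(tool,deg) [-0.1  -0.03 -0.  ] then shift(mm) [-0.1   2.29 23.77] open 9.0 F [-0.63 -0.32 -2.51]
[ -9.29  -1.2  107.57]
```

```bash
python3 -m creep '[[[0,0.002,0.008,0,0,0,0.004],[0,0,0.008,0,0,0,0.004],[0,0,0.006,0,0,0,0.004],[0,0,0,0,0,0,0.004],[0,0,0,0,0,0,0.004]]]'
python3 - <<'E'
from h import *
f=np.load('fit2.npy'); p=f[0]; Mt=toolR(p,.105);T=tow(p,35,.105,[-7,-1.3,73.8])[0];delta(T,Mt);print(inframe(p,35,.105,0))
E
```

```text
time_s: 35.42
position: [588.1, -40.5, 121.3]
ee_rot: [-2.298, -2.021, 0.106]
contact_force: [0.4, -0.3, -2.7]
opening: 9.2
 t=35.4 turn(tool,deg) [-0.   -0.02  0.01] then shift(mm) [-0.13 -0.25 12.3 ] open 9.2 F [ 0.42 -0.34 -2.66]
[-6.75 -1.17 86.1 ]
```

```bash
python3 -m creep '[[[0,0,0.004,0,0,0,0.004],[0,0,0.004,0,0,0,0.004],[0,0,0,0,0,0,0.004],[0,0,0,0,0,0,0.004]]]'
python3 -m creep '[[[0,0,0.002,0,0,0,0.004],[0,0,0,0,0,0,0.004]]]'
python3 -m creep '[[[0,0,0.002,0,0,0,0.004],[0,0,0,0,0,0,0.004]]]'
python3 - <<'E'
from h import *
f=np.load('fit2.npy'); p=f[0]; print(inframe(p,35,.105,0))
E
```

```text
time_s: 35.75
position: [587.5, -40.4, 113.8]
ee_rot: [-2.299, -2.022, 0.105]
contact_force: [-0.4, 0.8, -3.3]
opening: 9.0
time_s: 35.92
position: [587.4, -40.4, 112.0]
ee_rot: [-2.299, -2.022, 0.105]
contact_force: [-0.2, 0.9, -3.2]
opening: 9.0
time_s: 36.08
position: [587.1, -40.4, 109.8]
ee_rot: [-2.299, -2.022, 0.105]
contact_force: [-0.5, 0.2, -3.2]
opening: 9.1
[-6.61 -1.21 74.55]
```

```bash
python3 -m creep '[[[0,0,0.0015,0,0,0,0.004],[0,0,0,0,0,0,0.004]]]'
python3 -m creep '[[[0,0,0.001,0,0,0,0.004],[0,0,0,0,0,0,0.004]]]'
python3 -m creep '[[[0,0,0.001,0,0,0,0.004],[0,0,0,0,0,0,0.004]]]'
python3 - <<'E'
from h import *
f=np.load('fit2.npy'); p=f[0]; print(inframe(p,35,.105,0))
E
```

```text
time_s: 36.25
position: [587.4, -40.3, 109.7]
ee_rot: [-2.299, -2.022, 0.104]
contact_force: [-1.6, 1.6, 2.3]
opening: 9.0
time_s: 36.42
position: [587.6, -40.2, 109.6]
ee_rot: [-2.299, -2.023, 0.104]
contact_force: [-3.0, 2.4, 8.0]
opening: 8.8
time_s: 36.58
position: [587.7, -40.1, 109.5]
ee_rot: [-2.3, -2.023, 0.103]
contact_force: [-4.2, 3.0, 13.3]
opening: 8.9
[-5.94 -0.92 74.29]
```

```bash
python3 -m creep '[[[0,0,-0.0015,0,0,0,0.004],[0,0.001,0,0,0,0,0.004],[0,0,0,0,0,0,0.004]]]'
python3 -m creep '[[[0,0.001,0,0,0,0,0.004],[0,0,0,0,0,0,0.004]]]'
python3 - <<'E'
from h import *
f=np.load('fit2.npy'); p=f[0]; print(inframe(p,35,.105,0))
E
```

```text
time_s: 36.83
position: [588.0, -40.4, 109.5]
ee_rot: [-2.299, -2.021, 0.105]
contact_force: [-5.6, 3.1, 9.9]
opening: 9.1
time_s: 37.0
position: [588.2, -40.4, 109.5]
ee_rot: [-2.298, -2.02, 0.107]
contact_force: [-8.9, 3.2, 13.3]
opening: 9.2
[-5.48 -1.08 74.31]
```

```bash
python3 -m creep '[[[0,0,0,0,0,0,0.012],[0,0,0,0,0,0,0.016],[0,0,0,0,0,0,0.02],[0,0,0,0,0,0,0.03],[0,0,0,0,0,0,0.04]]]'
python3 -m creep '[[[0,0,0,0,0,0,0.05],[0,0,0,0,0,0,0.05],[0,0,-0.01,0,0,0,0.05],[0,0,-0.02,0,0,0,0.05],[0,0,-0.03,0,0,0,0.05]]]'
python3 -m creep '[[[0,0,-0.035,0,0,0,0.05],[0,0,-0.03,-5.5,0,0,0.06],[0.035,-0.005,0,0,0,0,0.085],[0.035,-0.02,0,0,0,0,0.085],[0.035,-0.03,0,0,0,0,0.085]]]'
python3 -m creep '[[[0.035,-0.03,0,0,0,0,0.085],[0.035,-0.03,0,0,0,0,0.085],[0.035,-0.03,0,0,0,0,0.085],[0.035,0,0,0,0,0,0.085],[0,0,0,0,0,0,0.085]]]'
python3 - <<'E'
from h import *
from ov import *
f=np.load('fit2.npy'); p=f[0]
imgs={n:get_image(n)[:,:,::-1].copy() for n in('top','side')}
for n in imgs: cv2.imwrite(f'pics/{n}5.png',imgs[n])
items=[(p,35,.105,(-10,0,-60,60,0,110),(0,0,255)),(p,35,.105,(-14,0,-50,50,0,0),(0,220,220))]
overlay(imgs,[('side',265,160,65,90,5,0,0)],items,'v10.png')
o=cv2.imread('pics/v10.png')
a=cv2.resize(imgs['top'][125:240,265:385],None,fx=3.8,fy=3.8,interpolation=cv2.INTER_CUBIC);o[:a.shape[0],335:335+a.shape[1]]=a
cv2.imwrite('pics/v10.png',o)
for c in('top','side'):
    for r in search_frame('clip_a',c): print(c,r['conf'],np.round(r['bbox']))
print(read_state()['position'])
E
```

```text
time_s: 37.42
position: [589.0, -40.7, 107.7]
ee_rot: [-2.299, -2.022, 0.105]
contact_force: [-0.1, 0.1, -0.0]
opening: 39.2
time_s: 37.83
position: [593.1, -41.0, 165.8]
ee_rot: [-2.295, -2.019, 0.11]
contact_force: [0.4, -1.0, -0.2]
opening: 50.0
time_s: 38.25
position: [564.1, 65.9, 234.8]
ee_rot: [-2.358, -2.07, 0.003]
contact_force: [1.1, 0.5, -0.3]
opening: 85.3
time_s: 38.67
position: [497.9, 209.6, 234.7]
ee_rot: [-2.348, -2.076, 0.003]
contact_force: [-0.6, -0.4, 1.4]
opening: 85.0
top 0.73 [287. 226.  34.  19.]
top 0.54 [342. 222.  26.  10.]
side 0.59 [347. 216.  15.  19.]
side 0.46 [349. 246.  19.  32.]
[499.4  203.83 233.92]
```

View pics/v10.png

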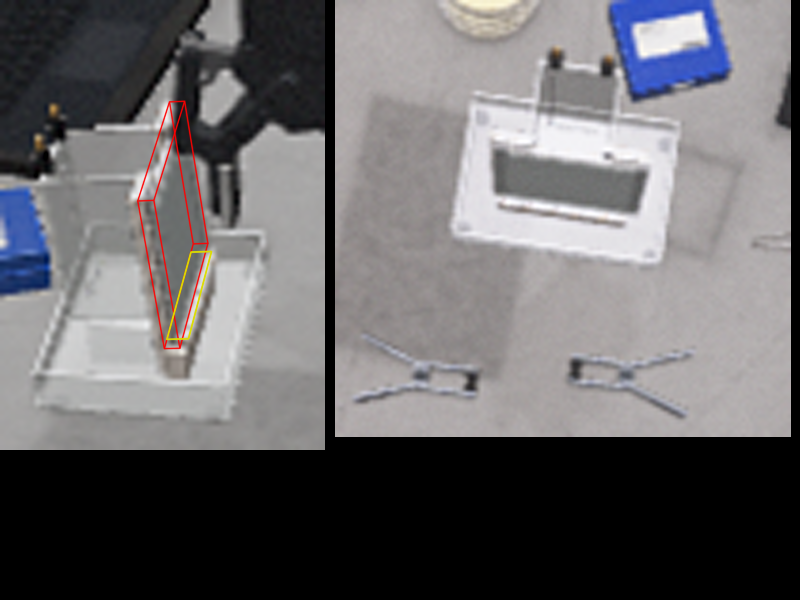

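```bash
python3 - <<'E'
from h import *
for nm,pin,nose,h1,h2,tcp,rv in(('b',(422,373),(473,380),(362,337),(357,400),(441.2,109.9,3.6),(2.35,2.083,.005)),('d',(627,375),(575,370),(692,352),(685,414),(434.2,-118.1,3),(-2.347,-2.087,-.001))):
    P=[(265+(X-335+.5)/3.8-.5,125+(Y+.5)/3.8-.5) for X,Y in(pin,nose,h1,h2)]
    W=atz('top',P,20); C=R.from_rotvec(rv).as_matrix()
    print(nm,(W-np.array(tcp))@C,'\n',W[:,:2])
    delta(np.array([tcp[0],tcp[1],60]),C)
E
```

```text
b [[-31.69   2.49 -16.44]
 [-74.03   1.98 -16.51]
 [ 21.53  25.88 -16.29]
 [ 18.11 -26.15 -16.45]] 
 [[439.81  78.12]
 [434.23  36.15]
 [469.43 128.15]
 [417.36 131.  ]]
 t=38.9 turn(tool,deg) [-0.61  0.09 -0.45] then shift(mm) [-100.5   -47.05  173.63] open 85.3 F [ 0.09  0.3  -0.28]
d [[ 28.19   1.43 -16.97]
 [ 71.06   0.35 -16.92]
 [-22.86  26.82 -17.03]
 [-22.36 -24.65 -17.02]] 
 [[ 438.91  -90.29]
 [ 442.85  -47.59]
 [ 458.17 -143.96]
 [ 407.11 -137.45]]
 t=38.9 turn(tool,deg) [-0.42  0.06 -0.63] then shift(mm) [-327.53  -27.09  173.58] open 85.3 F [ 0.09  0.3  -0.28]
```

```bash
python3 -m creep '[[[-0.03,-0.015,0.01,-0.6,0,-0.4,0.085],[-0.035,-0.016,0.03,0,0,0,0.085],[-0.03,-0.016,0.035,0,0,0,0.085],[0,0,0.035,0,0,0,0.085],[0,0,0.035,0,0,0,0.085]]]'
python3 -m creep '[[[0,0,0.028,0,0,0,0.085],[0,0,0,0,0,0,0.085],[0,0,0,0,0,0,0.085]]]'
python3 - <<'E'
from h import *
delta([441.9,114,3],R.from_rotvec([2.35,2.083,.005]).as_matrix())
E
```

```text
time_s: 39.28
position: [447.1, 122.2, 97.7]
ee_rot: [2.354, 2.076, 0.006]
contact_force: [0.8, -0.0, -0.6]
opening: 85.2
time_s: 39.53
position: [445.7, 123.5, 69.1]
ee_rot: [-2.353, -2.08, 0.002]
contact_force: [0.4, 0.2, 1.1]
opening: 85.1
 t=39.5 turn(tool,deg) [-0.26  0.13 -0.16] then shift(mm) [-9.96 -2.89 66.08] open 85.1 F [0.37 0.18 1.12]
```

```bash
python3 -m creep '[[[-0.01,-0.003,0.015,-0.2,0,0,0.085],[0,0,0.02,0,0,0,0.085],[0,0,0.015,0,0,0,0.085],[0,0,0.008,0,0,0,0.085],[0,0,0,0,0,0,0.085]]]'
python3 - <<'E'
from h import *
delta([441.9,114,2.5],R.from_rotvec([2.35,2.083,.005]).as_matrix())
E
```

```text
time_s: 39.95
position: [443.5, 114.9, 12.4]
ee_rot: [2.349, 2.08, 0.006]
contact_force: [0.2, 0.7, 0.3]
opening: 84.7
 t=40.0 turn(tool,deg) [ 0.16  0.07 -0.07] then shift(mm) [-1.06 -1.5   9.91] open 84.7 F [0.2  0.71 0.28]
```

```bash
python3 -m creep '[[[-0.001,-0.001,0.005,0,0,0,0.085],[0,0,0.003,0,0,0,0.085],[0,0,0,0,0,0,0.085]]]'
python3 -m creep '[[[0,0,0.001,0,0,0,0.065],[0,0,0,0,0,0,0.055],[0,0,0,0,0,0,0.048],[0,0,0,0,0,0,0.044],[0,0,0,0,0,0,0.04]]]'
python3 -m creep '[[[0,0,0,0,0,0,0.032],[0,0,0,0,0,0,0.025],[0,0,0,0,0,0,0.018],[0,0,0,0,0,0,0.012],[0,0,0,0,0,0,0.012]]]'
python3 -m creep '[[[0,0,0,0,0,0,0.012],[0,0,0,0,0,0,0.012],[0,0,0,0,0,0,0.012]]]'
```

```text
time_s: 40.2
position: [442.4, 114.3, 4.5]
ee_rot: [2.348, 2.08, 0.008]
contact_force: [-0.2, 0.6, 0.1]
opening: 84.8
time_s: 40.62
position: [443.5, 114.6, 4.5]
ee_rot: [2.348, 2.079, 0.01]
contact_force: [-2.1, 1.0, 8.3]
opening: 40.2
time_s: 41.03
position: [444.9, 114.5, 5.5]
ee_rot: [2.346, 2.078, 0.013]
contact_force: [-1.2, -0.5, 14.4]
opening: 15.6
time_s: 41.28
position: [444.9, 114.6, 5.5]
ee_rot: [2.346, 2.078, 0.013]
contact_force: [-0.8, 0.2, 12.8]
opening: 15.8
```

```bash
python3 -m creep '[[[0,0,-0.005,0,0,0,0.012],[0,0,-0.02,0,0,0,0.012],[0,0,-0.035,0,0,0,0.012],[0,0,-0.035,0,0,0,0.012],[0.02,0,-0.035,0,0,0,0.012]]]'
python3 -m creep '[[[0.03,0,-0.03,0,0,0,0.012],[0.02,0,-0.02,6,0,0,0.012],[0,0,0,0,0,0,0.012],[0,0,0,0,0,0,0.012]]]'
python3 - <<'E'
from h import *
f=np.load('fit2.npy'); p=f[0]; Mt=toolR(p,.105)
s=read_state();print(s['position'],s['opening'])
delta(tow(p,35,.105,[-2,175,77])[0],Mt)
for c in('top','side'):
    for r in search_frame('clip_a',c): print(c,r['conf'],np.round(r['bbox']))
E
```

```text
time_s: 41.7
position: [442.3, 132.5, 133.8]
ee_rot: [2.351, 2.078, 0.002]
contact_force: [0.2, -0.3, -0.4]
opening: 15.8
time_s: 42.03
position: [450.5, 184.0, 183.3]
ee_rot: [-2.295, -2.035, 0.098]
contact_force: [-0.7, -0.4, -1.3]
opening: 15.6
[450.51 184.04 183.28] 15.582716904089827
 t=42.0 turn(tool,deg) [0.47 0.01 0.48] then shift(mm) [-28.92 175.49  53.39] open 15.6 F [-0.7  -0.42 -1.25]
top 0.73 [287. 226.  34.  19.]
top 0.54 [342. 222.  26.  10.]
side 0.59 [347. 216.  15.  19.]
side 0.46 [349. 246.  19.  32.]
```

```bash
python3 -m creep '[[[0,0.035,0,0.4,0,0.4,0.012],[0,0.035,0,0,0,0,0.012],[0,0.035,0,0,0,0,0.012],[-0.01,0.035,0.01,0,0,0,0.012],[-0.01,0.03,0.02,0,0,0,0.012]]]'
python3 -m creep '[[[-0.008,0.005,0.02,0,0,0,0.012],[0,0,0,0,0,0,0.012],[0,0,0,0,0,0,0.012]]]'
python3 - <<'E'
from h import *
f=np.load('fit2.npy'); p=f[0]; Mt=toolR(p,.105)
delta(tow(p,35,.105,[-2,165,77])[0],Mt); print(inframe(p,35,.105,0))
from ov import *
imgs={n:get_image(n)[:,:,::-1].copy() for n in('top','side')}
out=np.zeros((600,800,3),np.uint8)
a=cv2.resize(imgs['side'][165:255,250:330],None,fx=5,fy=5,interpolation=cv2.INTER_CUBIC);out[:450,:400]=a
b=cv2.resize(imgs['top'][130:240,270:370],None,fx=4,fy=4,interpolation=cv2.INTER_CUBIC);out[:440,400:800]=b
cv2.imwrite('pics/v11.png',out)
E
```

```text
time_s: 42.55
position: [613.6, 141.3, 135.6]
ee_rot: [-2.3, -2.023, 0.103]
contact_force: [0.4, 0.3, -0.2]
opening: 15.6
time_s: 42.8
position: [610.0, 133.1, 111.5]
ee_rot: [-2.297, -2.016, 0.116]
contact_force: [0.1, 0.8, -0.6]
opening: 15.5
 t=42.8 turn(tool,deg) [-0.43  0.09 -0.11] then shift(mm) [-8.75  4.16 -0.7 ] open 15.5 F [ 0.11  0.78 -0.64]
[ -6.16 173.75  76.3 ]
```

View pics/v11.png

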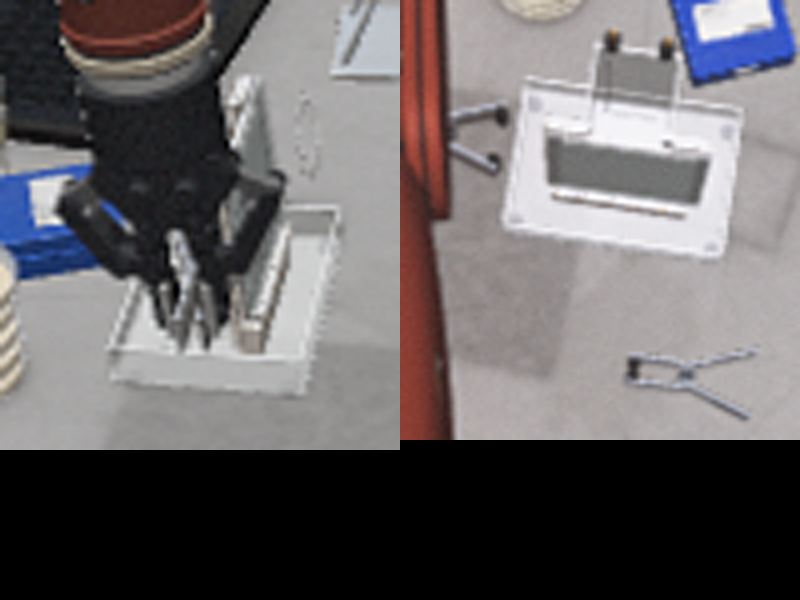

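```bash
python3 - <<'E'
from h import *
f=np.load('fit2.npy'); p=f[0];o,M=rest(p,35,.105)
g=lambda X,Y:(270+(X-400+.5)/4-.5,130+(Y+.5)/4-.5)
for z in (115,122,130):
    W=atz('top',[g(502,112),g(492,163),g(452,120),g(452,146)],z); print(z,(W-o)@M)
# upright ear/ cassette ends for comparison
print(proj('top',tow(p,35,.105,[[-10,60,110],[0,60,110],[6,60,110],[-10,60,85],[6,60,85]])), [g(548,140),g(545,128)])
E
```

```text
115 [[ 16.69  95.09  82.2 ]
 [-22.58  96.91  78.06]
 [  5.8  130.93  81.05]
 [-13.74 128.02  79.  ]]
122 [[ 14.01  94.46  88.96]
 [-25.01  96.26  84.85]
 [  3.19 130.07  87.82]
 [-16.22 127.18  85.77]]
130 [[ 10.95  93.73  96.68]
 [-27.79  95.53  92.6 ]
 [  0.2  129.09  95.55]
 [-19.07 126.22  93.52]]
[[305.52 164.09]
 [306.   160.87]
 [306.29 158.95]
 [305.6  167.17]
 [306.35 162.13]] [(306.625, 164.625), (305.875, 161.625)]
```

```bash
python3 -m creep '[[[0,0.004,0,-0.4,0,0,0.012],[-0.01,0,0,0,0,0,0.012],[-0.01,0,0,0,0,0,0.012],[0,0,0,0,0,0,0.012],[0,0,0,0,0,0,0.012]]]'
python3 - <<'E'
from h import *
f=np.load('fit2.npy'); p=f[0]; Mt=toolR(p,.105)
delta(tow(p,35,.105,[-2,120,77])[0],Mt); print(inframe(p,35,.105,0))
E
```

```text
time_s: 43.32
position: [614.5, 113.2, 114.7]
ee_rot: [-2.304, -2.024, 0.1]
contact_force: [0.2, -0.6, -0.4]
opening: 15.9
 t=43.3 turn(tool,deg) [ 0.39  0.01 -0.06] then shift(mm) [-34.55  -2.4    3.18] open 15.9 F [ 0.19 -0.62 -0.43]
[  0.4  154.55  80.18]
```

```bash
python3 -m creep '[[[-0.006,-0.002,0,0,0,0,0.012],[-0.006,0,0,0,0,0,0.012],[-0.006,0,0,0,0,0,0.012],[0,0,0,0,0,0,0.012]]]'
python3 - <<'E'
from h import *
f=np.load('fit2.npy'); p=f[0]; print(inframe(p,35,.105,0))
E
python3 -m creep '[[[-0.006,0,0,0,0,0,0.012],[-0.006,0,0,0,0,0,0.012],[-0.004,0,0,0,0,0,0.012],[0,0,0,0,0,0,0.012]]]'
python3 - <<'E'
from h import *
f=np.load('fit2.npy'); p=f[0]; Mt=toolR(p,.105);delta(tow(p,35,.105,[-2,120,77])[0],Mt); print(inframe(p,35,.105,0))
E
```

```text
time_s: 43.65
position: [609.9, 95.0, 114.1]
ee_rot: [-2.303, -2.024, 0.102]
contact_force: [-0.1, -0.4, -0.3]
opening: 15.5
[ -1.7  135.92  79.39]
time_s: 43.98
position: [608.0, 79.4, 114.2]
ee_rot: [-2.303, -2.024, 0.101]
contact_force: [-0.2, 0.2, -0.8]
opening: 15.4
 t=44.0 turn(tool,deg) [ 0.34  0.04 -0.05] then shift(mm) [-0.27 -0.39  2.47] open 15.4 F [-0.24  0.17 -0.84]
[ -1.61 120.27  79.47]
```

```bash
python3 -m creep '[[[0,0,0,0,0,0,0.02],[0,0,0,0,0,0,0.024],[0,0,0,0,0,0,0.028],[0,0,0,0,0,0,0.031],[0,0,0,0,0,0,0.034]]]'
python3 -m creep '[[[0,0,0,0,0,0,0.04],[0,0,0,0,0,0,0.05],[0,0,0,0,0,0,0.065],[0,0,0,0,0,0,0.075],[0,0,0,0,0,0,0.08]]]'
python3 -m creep '[[[0,0,-0.01,0,0,0,0.085],[0,0,-0.03,0,0,0,0.085],[0,0,-0.035,0,0,0,0.085],[0,0,-0.035,-6,0,0,0.085],[0,-0.035,0,0,0,0,0.085]]]'
python3 -m creep '[[[0,-0.035,0,0,0,0,0.085],[0,-0.035,0,0,0,0,0.085],[-0.02,-0.035,0,0,0,0,0.085],[-0.035,-0.01,0,0,0,0,0.085],[-0.035,0,0,0,0,0,0.085]]]'
python3 -m creep '[[[-0.035,0,0,0,0,0,0.085],[-0.035,0,0,0,0,0,0.085],[-0.035,0,0,0,0,0,0.085],[-0.03,0,0,0,0,0,0.085],[0,0,0,0,0,0,0.085]]]'
python3 - <<'E'
from h import *
print(read_state()['position'])
delta([433.3,-126,60],R.from_rotvec([-2.347,-2.087,-.001]).as_matrix())
E
```

```text
time_s: 44.4
position: [608.1, 80.6, 114.2]
ee_rot: [-2.302, -2.025, 0.101]
contact_force: [1.1, -0.4, -0.7]
opening: 33.8
time_s: 44.82
position: [608.1, 80.5, 114.3]
ee_rot: [-2.302, -2.025, 0.101]
contact_force: [-0.4, -0.4, 0.6]
opening: 80.0
time_s: 45.23
position: [591.4, 82.8, 232.8]
ee_rot: [2.346, 2.061, 0.028]
contact_force: [-0.4, -0.4, 2.7]
opening: 85.1
time_s: 45.65
position: [456.2, 9.6, 223.7]
ee_rot: [2.351, 2.076, 0.006]
contact_force: [0.7, -0.0, 0.9]
opening: 85.2
time_s: 46.07
position: [440.9, -129.6, 224.2]
ee_rot: [2.358, 2.064, 0.004]
contact_force: [-0.3, 0.6, 0.1]
opening: 84.6
[ 440.94 -129.58  224.18]
 t=46.1 turn(tool,deg) [ 0.43  0.25 -0.88] then shift(mm) [  2.48  -7.96 164.18] open 84.6 F [-0.29  0.61  0.12]
```

```bash
python3 -m creep '[[[0.002,-0.008,0.02,0.4,0,-0.8,0.085],[0,0,0.03,0,0,0,0.085],[0,0,0.03,0,0,0,0.085],[0,0,0.03,0,0,0,0.085],[0,0,0,0,0,0,0.085]]]'
python3 - <<'E'
from h import *
from ov import *
C=R.from_rotvec([-2.347,-2.087,-.001]).as_matrix()
delta([433.3,-126,3],C)
imgs={n:get_image(n)[:,:,::-1].copy() for n in('top','side')}
for c in('top','side'):
    for r in search_frame('clip_a',c): print(c,r['conf'],np.round(r['bbox']))
    print(proj(c,[[442.9,-47.6,12],[438.9,-90.3,12],[458,-144,12],[407,-137,12]]).round(1).tolist())
out=np.zeros((600,800,3),np.uint8)
out[:450,:400]=cv2.resize(imgs['side'][165:255,265:345],None,fx=5,fy=5,interpolation=cv2.INTER_CUBIC)
out[:456,400:800]=cv2.resize(imgs['top'][130:250,270:370],None,fx=4,fy=3.8,interpolation=cv2.INTER_CUBIC)
cv2.imwrite('pics/v12.png',out)
E
```

```text
time_s: 46.48
position: [429.8, -119.7, 107.9]
ee_rot: [-2.337, -2.085, 0.007]
contact_force: [-1.2, 0.1, -0.7]
opening: 85.0
 t=46.5 turn(tool,deg) [-0.58 -0.1   0.18] then shift(mm) [ -5.93   4.22 104.9 ] open 85.0 F [-1.23  0.13 -0.67]
top 0.48 [298. 165.  35.  18.]
[[327.7, 222.3], [341.3, 223.6], [358.3, 217.6], [356.3, 233.8]]
side 0.54 [346. 217.  15.  22.]
side 0.48 [293. 212.  17.  28.]
side 0.35 [295. 215.  49.  65.]
[[344.2, 221.9], [344.7, 214.6], [338.5, 206.0], [353.3, 206.8]]
```

View pics/v12.png

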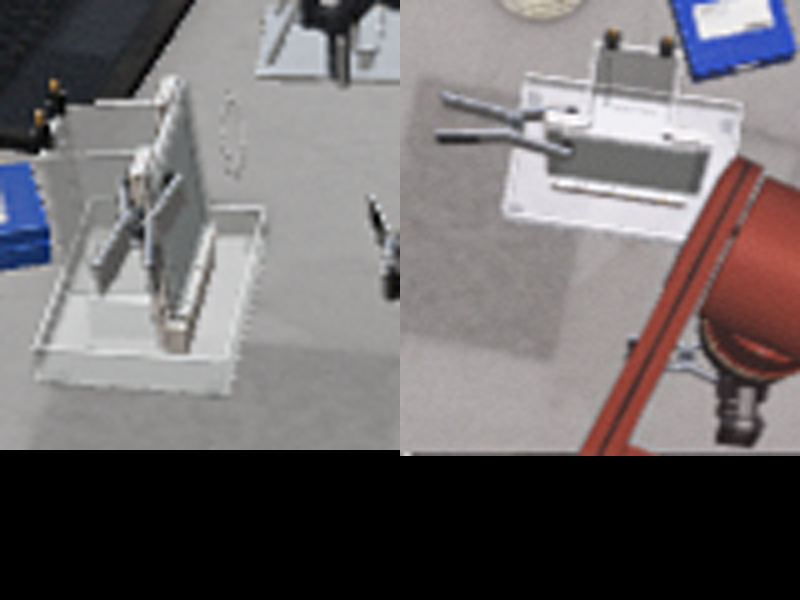

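```bash
python3 -m creep '[[[-0.006,0.004,0.025,-0.5,0,0.1,0.085],[0,0,0.025,0,0,0,0.085],[0,0,0.025,0,0,0,0.085],[0,0,0.015,0,0,0,0.085],[0,0,0,0,0,0,0.085]]]'
python3 -m creep '[[[0,0,0,0,0,0,0.085]]]'
python3 - <<'E'
from h import *
delta([433.3,-126,3],R.from_rotvec([-2.347,-2.087,-.001]).as_matrix())
E
```

```text
time_s: 47.1
position: [436.8, -128.1, 22.0]
ee_rot: [2.343, 2.087, 0.006]
contact_force: [-1.1, 0.2, -0.2]
opening: 85.0
time_s: 47.18
position: [438.5, -128.9, 24.3]
ee_rot: [2.341, 2.085, 0.008]
contact_force: [0.1, 0.8, 1.0]
opening: 85.1
 t=47.2 turn(tool,deg) [0.51 0.11 0.09] then shift(mm) [ 2.24 -5.46 21.28] open 85.1 F [0.06 0.78 1.02]
```

```bash
python3 -m creep '[[[0.002,-0.004,0.008,0.4,0,0,0.085],[0,0,0.006,0,0,0,0.085],[0,0,0.003,0,0,0,0.085],[0,0,0,0,0,0,0.085]]]'
python3 - <<'E'
from h import *
delta([433.3,-126,5],R.from_rotvec([-2.347,-2.087,-.001]).as_matrix())
E
```

```text
time_s: 47.52
position: [433.6, -125.9, 5.7]
ee_rot: [2.346, 2.089, -0.0]
contact_force: [0.7, -0.3, -0.2]
opening: 84.8
 t=47.5 turn(tool,deg) [0.03 0.08 0.09] then shift(mm) [-0.12 -0.32  0.69] open 84.8 F [ 0.74 -0.32 -0.18]
```

```bash
python3 -m creep '[[[0,0.001,0,0,0,0,0.065],[0,0,0,0,0,0,0.055],[0,0,0,0,0,0,0.048],[0,0,0,0,0,0,0.044],[0,0,0,0,0,0,0.04]]]'
python3 -m creep '[[[0,0,0,0,0,0,0.032],[0,0,0,0,0,0,0.025],[0,0,0,0,0,0,0.018],[0,0,0,0,0,0,0.012],[0,0,0,0,0,0,0.012]]]'
python3 -m creep '[[[0,0,0,0,0,0,0.012],[0,0,0,0,0,0,0.012],[0,0,-0.005,0,0,0,0.012],[0,0,-0.02,0,0,0,0.012],[0,0,-0.035,0,0,0,0.012]]]'
python3 -m creep '[[[-0.02,0,-0.035,0,0,0,0.012],[-0.035,0,-0.035,0,0,0,0.012],[-0.03,0,-0.03,0,0,0,0.012],[0,0,-0.02,6,0,0,0.012],[0,0,0,0,0,0,0.012]]]'
python3 - <<'E'
from h import *
f=np.load('fit2.npy'); p=f[0]; Mt=toolR(p,.105)
print(read_state()['position']);delta(tow(p,35,.105,[-2,-172,77])[0],Mt)
E
```

```text
time_s: 47.93
position: [436.3, -127.0, 7.4]
ee_rot: [2.343, 2.087, 0.001]
contact_force: [-1.2, 0.1, 7.8]
opening: 40.5
time_s: 48.35
position: [437.6, -127.4, 8.6]
ee_rot: [2.342, 2.085, 0.004]
contact_force: [-0.7, 0.9, 15.9]
opening: 15.7
time_s: 48.77
position: [431.3, -124.6, 63.2]
ee_rot: [-2.341, -2.084, 0.005]
contact_force: [1.0, 0.1, -1.1]
opening: 15.6
time_s: 49.18
position: [428.4, -208.3, 185.3]
ee_rot: [-2.295, -2.036, 0.108]
contact_force: [0.5, 0.2, 0.3]
opening: 15.3
[ 428.36 -208.27  185.26]
 t=49.2 turn(tool,deg) [0.28 0.33 0.46] then shift(mm) [ 16.01 147.75  58.31] open 15.3 F [0.52 0.2  0.33]
```

```bash
python3 -m creep '[[[0,0.03,0,0.3,0.3,0.4,0.012],[0,0.035,0,0,0,0,0.012],[0,0.035,0,0,0,0,0.012],[0,0.03,0.015,0,0,0,0.012],[0.008,0.017,0.02,0,0,0,0.012]]]'
python3 -m creep '[[[0.008,0,0.018,0,0,0,0.012],[0,0,0,0,0,0,0.012],[0,0,0,0,0,0,0.012]]]'
python3 - <<'E'
from h import *
f=np.load('fit2.npy'); p=f[0]; Mt=toolR(p,.105)
delta(tow(p,35,.105,[-2,-172,80])[0],Mt); print(inframe(p,35,.105,0))
imgs={n:get_image(n)[:,:,::-1].copy() for n in('top','side')}
out=np.zeros((460,800,3),np.uint8)
out[:450,:400]=cv2.resize(imgs['side'][155:245,270:350],None,fx=5,fy=5,interpolation=cv2.INTER_CUBIC)
out[:400,400:800]=cv2.resize(imgs['top'][130:210,310:390],None,fx=5,fy=5,interpolation=cv2.INTER_CUBIC)
cv2.imwrite('pics/v13.png',out)
E
```

```text
time_s: 49.6
position: [571.3, -214.6, 129.1]
ee_rot: [-2.292, -2.027, 0.103]
contact_force: [0.6, 0.3, -0.7]
opening: 15.4
time_s: 49.85
position: [565.1, -203.8, 108.9]
ee_rot: [-2.284, -2.022, 0.109]
contact_force: [0.1, -0.1, 0.4]
opening: 15.7
 t=49.9 turn(tool,deg) [-0.52 -0.29  0.4 ] then shift(mm) [-5.91  5.42 -6.46] open 15.7 F [ 0.15 -0.14  0.43]
[  -7.42 -166.09   73.54]
```

View pics/v13.png

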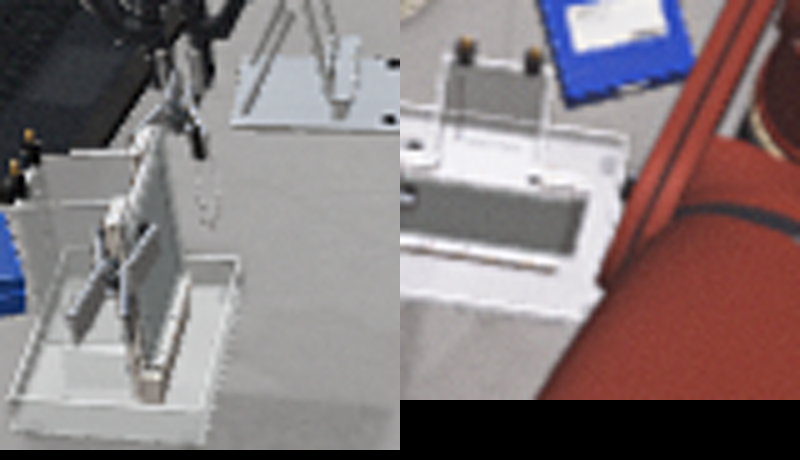

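```bash
python3 -m creep '[[[0,0.0045,-0.0065,-0.5,-0.2,0.3,0.012],[0,0,0,0,0,0,0.012],[0,0,0,0,0,0,0.012],[0,0,0,0,0,0,0.012]]]'
python3 - <<'E'
from h import *
f=np.load('fit2.npy'); p=f[0]; Mt=toolR(p,.105)
delta(tow(p,35,.105,[-2,-121,80])[0],Mt); print(inframe(p,35,.105,0))
E
```

```text
time_s: 50.28
position: [572.5, -206.6, 118.6]
ee_rot: [-2.303, -2.025, 0.101]
contact_force: [0.5, -0.8, -1.2]
opening: 15.1
 t=50.3 turn(tool,deg) [ 0.37  0.04 -0.03] then shift(mm) [46.96 -1.22  3.96] open 15.1 F [ 0.47 -0.81 -1.19]
[  -0.78 -167.96   83.96]
```

```bash
python3 -m creep '[[[0.008,-0.001,0.002,0,0,0,0.012],[0.008,0,0,0,0,0,0.012],[0.008,0,0,0,0,0,0.012],[0,0,0,0,0,0,0.012]]]'
python3 - <<'E'
from h import *
f=np.load('fit2.npy'); p=f[0]; print(inframe(p,35,.105,0))
E
python3 -m creep '[[[0.006,0,0,0,0,0,0.012],[0.006,0,0,0,0,0,0.012],[0.006,0,0,0,0,0,0.012],[0.004,0,0,0,0,0,0.012],[0,0,0,0,0,0,0.012]]]'
python3 - <<'E'
from h import *
f=np.load('fit2.npy'); p=f[0]; print(inframe(p,35,.105,0))
E
```

```text
time_s: 50.62
position: [573.9, -179.9, 115.0]
ee_rot: [-2.299, -2.025, 0.102]
contact_force: [0.5, -0.2, 0.1]
opening: 15.7
[  -2.49 -141.3    80.23]
time_s: 51.03
position: [576.8, -159.2, 115.4]
ee_rot: [-2.3, -2.025, 0.102]
contact_force: [0.0, 0.2, -1.2]
opening: 15.0
[  -2.22 -120.39   80.56]
```

```bash
python3 -m creep '[[[0,0,0,0,0,0,0.02],[0,0,0,0,0,0,0.024],[0,0,0,0,0,0,0.028],[0,0,0,0,0,0,0.031],[0,0,0,0,0,0,0.034]]]'
python3 -m creep '[[[0,0,0,0,0,0,0.04],[0,0,0,0,0,0,0.05],[0,0,0,0,0,0,0.065],[0,0,0,0,0,0,0.075],[0,0,0,0,0,0,0.08]]]'
python3 -m creep '[[[0,0,-0.01,0,0,0,0.085],[0,0,-0.03,0,0,0,0.085],[0,0,-0.035,0,0,0,0.085],[0,0,-0.035,-6,0,0,0.085],[0,-0.035,0,0,0,0,0.085]]]'
python3 -m creep '[[[0,-0.035,0,0,0,0,0.085],[0,-0.035,0,0,0,0,0.085],[-0.02,-0.035,0,0,0,0,0.085],[-0.035,-0.01,0,0,0,0,0.085],[-0.035,0,0,0,0,0,0.085]]]'
python3 - <<'E'
from h import *
from ov import *
f=np.load('fit2.npy'); p,q,w=f
s=read_state();print(s['position'],s['contact_force'],s['time_s'])
imgs={n:get_image(n)[:,:,::-1].copy() for n in('top','side')}
for n in imgs: cv2.imwrite(f'pics/{n}9.png',imgs[n])
out=np.zeros((600,800,3),np.uint8)
out[:450,:325]=cv2.resize(imgs['side'][160:250,265:330],None,fx=5,fy=5,interpolation=cv2.INTER_CUBIC)
out[:325,330:800]=cv2.resize(imgs['top'][135:200,280:374],None,fx=5,fy=5,interpolation=cv2.INTER_CUBIC)
out[330:598,330:610]=cv2.resize(imgs['top'][168:235,155:225],None,fx=4,fy=4,interpolation=cv2.INTER_CUBIC)
out[330:598,620:796]=cv2.resize(imgs['side'][265:350,310:366],None,fx=3.15,fy=3.15,interpolation=cv2.INTER_CUBIC)[:268,:176]
cv2.imwrite('pics/v14.png',out)
for l in('clip_a','used_cassette','fresh_cassette'):
  for c in('top','side'):
    for r in search_frame(l,c): print(l,c,r['conf'],np.round(r['bbox']))
E
```

```text
time_s: 51.45
position: [576.6, -160.5, 115.4]
ee_rot: [-2.301, -2.023, 0.102]
contact_force: [-0.2, 0.0, -0.1]
opening: 33.9
time_s: 51.87
position: [576.7, -160.3, 115.4]
ee_rot: [-2.301, -2.024, 0.102]
contact_force: [0.1, 0.1, -0.4]
opening: 79.7
time_s: 52.28
position: [559.8, -159.4, 233.8]
ee_rot: [2.343, 2.062, 0.02]
contact_force: [1.2, -0.4, 2.4]
opening: 85.0
time_s: 52.7
position: [425.3, -231.3, 225.3]
ee_rot: [2.354, 2.075, 0.004]
contact_force: [1.4, 0.2, 0.5]
opening: 84.9
[ 425.28 -231.25  225.34] [1.4  0.18 0.52] 52.7
clip_a top 0.64 [298. 165.  32.  17.]
clip_a top 0.59 [356. 173.  29.  14.]
clip_a side 0.57 [306. 185.   9.  18.]
used_cassette top 0.65 [184. 206.  54.  15.]
used_cassette side 0.76 [335. 304.  21.  66.]
used_cassette side 0.36 [290. 209.  39.  48.]
fresh_cassette top 0.83 [329. 172.  42.  20.]
fresh_cassette top 0.63 [356. 172.  30.  16.]
fresh_cassette side 0.87 [300. 204.  14.  47.]
```

View pics/v14.png

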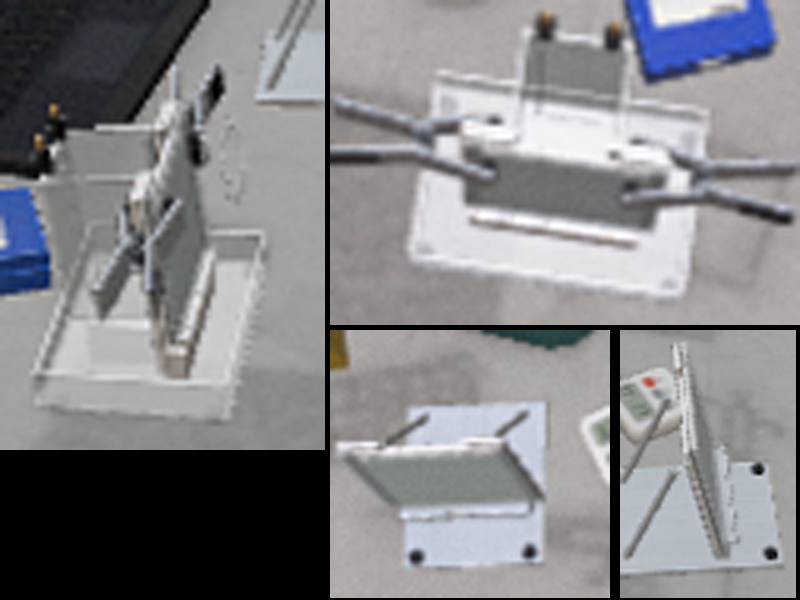

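```bash
python3 -m creep '[[[0,0,-0.02,0,0,0,0.085],[0,0,0,0,0,0,0.085],[0,0,0,0,0,0,0.085]]]'
python3 -c "
from h import *
for l in('clip_a',):
  get_image('top');get_image('side')
  for c in('top','side'):
    for r in search_frame(l,c): print(l,c,r['conf'],np.round(r['bbox']))
print(hand_in())"
```

```text
time_s: 53.35
position: [428.3, -231.5, 245.1]
ee_rot: [2.354, 2.073, 0.005]
contact_force: [-0.4, 0.6, -0.5]
opening: 84.9
clip_a top 0.82 [296. 165.  31.  15.]
clip_a top 0.6 [356. 172.  29.  15.]
clip_a side 0.56 [293. 211.  17.  26.]
the job is handed in; nothing more can be done
None
```

The job is done and handed in at about 54 s of the 210 s allowed. `hand_in()` gives no verdict, so the results below are my own measurements.

- **Clips off:** There were two clips, one near the top on each side edge. I took both off and laid them on the free bench in front of the tank.
- **Finished cassette:** It stands on the empty easel's sill, leaning on the rest. I felt contact at the expected sill height before letting go, and the last pictures show it there.
- **Fresh cassette:** It stands on the tank's sill and was pressed flat against the upright. The measured grip centre was at x of about -5.5 mm; the pictures put it in line with the side edges to within 2–3 mm.
- **Clips back on:** One clip bites on each side edge, with pins at about y = ±84 mm and z = 85 mm, and noses 16–18 mm in. The last pictures match these positions, and the robot is clear of everything.

**What disagreed or was not checked:**
- In the final detector pass the side camera listed only the +y clip. The top camera listed both, and the side picture before it also showed the -y clip.
- The side camera's overlay sat about 1 pixel off the top camera's, which is within the calibration.
- I did not measure how far the timer and the forceps moved. I never approached the timer. The arm passed over the forceps at height, and both look undisturbed in the pictures.

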